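# Unhook the weight carrier from the force gauge and park it

## Robot

A 6-joint arm with a two-finger parallel gripper is mounted at the origin on the work surface. World frame = base frame: x ahead of the robot, y to its left, z up, the work surface at z = 0. Lengths are in mm, angles in rad, forces in N, time in s.
With the tool pointing down it reaches from about 325 to 900 mm from the base axis. Payload 6.1 kg.
Tool frame: the origin (TCP) lies between the finger pads; the fingertips stand 11 mm ahead of it and the grasp point (between the pads) lies 8 mm behind it; z points along the fingers, y is the direction in which the jaws open and shut (so a half turn about z gives the same grasp; the last joint's range is limited). The gripper opens to 87 mm and grips with 3 to 60 N. Pads are 19 mm wide; open, the fingers measure 117 mm over their backs; the gripper's body (75 mm by 190 mm) begins 51 mm behind the grasp point.
Start: joints at [-1.264, 0.22, 1.526, -0, 1.395, -0.126], TCP at [262.126, -567.367, 233.538] pointing down, gripper open.
Joint ranges: [-2.98, 2.98], [-0.91, 2.08], [0.09, 2.57], [-1.24, 4.39], [0.2, 2.65], [-2.68, 2.68]. Speed limits (rad/s): [2.57, 2.57, 3.01, 3.14, 3.14, 3.14].

## Interface

Orientations are given as a unit quaternion [w, x, y, z].
In Python, from rig import * gives the robot as it stands.
- The arm moves only by the tool drive_tool, never from a script. Its argument "targets" is a list of rows, each an object of numbers: "dx", "dy", "dz": the shift along the tool's x, y, z in mm; "rx", "ry", "rz": the turn, a rotation vector about the tool's x, y, z in degrees. A call has exactly 10 rows; each row is the pose to reach, as a shift and turn from the pose measured when the call began, along the tool's axes at that moment; what a row does not reach only later rows make up. A row lasts 1/12 s, in which the tool goes at most 41.7 mm and 7.16 degrees, less where a joint would pass 70% of its speed; a pose out of reach is approached as far as the arm can. A call with a gripper value outside its range is refused whole. "claw" is the gripper's target within -1 to 1 (fully open at 1, half-way at 0, shut at -1), set as the call begins (left out, the last holds). The fingers move at their own pace and stop on an object; "newtons" is the grip in N (left out, the last holds). Time passes only in rows, so rows that repeat a pose let the fingers close, or fill a call up. It gives the time, the measured TCP pose, the force and the opening at its end, in the units of the state.
- observe(): the state, without advancing time (a new reading comes with each control period).
- read_camera(name): name is "side" or "top"; returns the picture (384x512x3 uint8, red, green, blue); there is no depth.
- calibration(name): a dict with "K" (3x3 intrinsics, pixels), "D" ([k1, k2, p1, p2, k3] as OpenCV has them; the pictures are not rectified), "R" (3x3) and "t" (3): a world point X has camera coordinates R X + t. Camera axes: x right, y down, z forward; pixel columns grow to the right and rows downward; lengths in mm; the calibration is good to about 2 mm. A picture is of the moment at which its call begins. calibration takes no time and is no camera call.
- close_job(): hands the job in, once; it reports no verdict.
The state is a dict: "time_s": time; "joint_pos": joint angles; "joint_vel": joint speeds; "joint_efforts": joint torques, N m; "eef_pos": TCP position; "tcp_rot": TCP orientation; "contact_force": force on the tool from outside, world axes, zero at the start; "torque": the same for the moment, N m; "gripper_width": finger opening in mm.
Only numpy, scipy, OpenCV 4.12 (cv2) and the standard library are available. Lean on these libraries where they do the work, as an engineer would, in place of code of your own. Each camera call takes 0.05 s, during which the arm holds its last target.

## Task

Take the weight carrier off the force gauge's deep hook: feel for the gap above the lip, lift the bar past the lip and draw it out without straining the gauge. Then set the carrier down gently in its fenced rest, fully down and level, keeping it upright all the way, and let go; leave everything else on the bench where it is.

Things in the scene. Friction and masses are not known exactly. Their poses are not given: they have to be found in the camera images.
- carrier: Weight carrier, 0.32 to 0.5 kg: aluminium tray 200 (x) x 90 (y) x 22 mm with two steel discs bolted in, a flat strap rising at each end (x = +-98 mm) to 130 mm, and a level bar along x between the straps. The two ends are alike. Origin: centre of the underside, z up. At the start it hangs by the middle of its bar in the hook.
- bar (a point): Centre of the carrier's bar, 125 mm above the carrier's origin, axes as the carrier's. The bar is square steel, 10 x 10 mm, along x. On it are two flat grey grips centred at x = +-62 mm, each 40 long (x), 12 thick (y), 24 high, centred on the bar's height: take the carrier by one of these.
- stand: Force-gauge stand fixed to the bench: base 150 (x) x 130 (y) x 20 mm, column 40 mm square to z = 270 mm at y = +20 mm, white gauge housing on it reaching y = -45 mm at z = 185 to 260 mm. A 14 mm arm runs from it along -y to a hook of steel strip 20 to 24 mm wide (x), open to the stand's -y. Origin: centre of the base's underside, z up.
- saddle (a point): On the stand: middle of the hook's slot floor, where the bar's underside rests at the start; axes as the stand's. Bar about along x, slot 15 mm wide (y). The hook gives along y as the gauge's spring, 1.5 N per mm, to stops 6 mm either way; it is rigid vertically. The gauge spoils if the carrier loads the hook with over 14 N in any direction.
- lip_mid (a point): Fixed point on the stand, 36 mm above and 10 mm in front (-y) of the saddle: the middle of the lip's setting range, NOT the lip. The hook's upturned lip, 5 mm thick, ends anywhere from 16 to 56 mm above the saddle, unmeasured. A keeper plate over slot and lip has its underside always 14 mm above the lip's top: the bar leaves towards -y only through that gap.
- rest: Fenced rest for the carrier, grey plastic fixed to the bench, 232 (x) x 122 (y) mm, 8 mm floor, fenced on four sides (open corners); inside 208 x 98 mm, fence straight to 22 mm above the bench, then flared outwards to 32 mm. Pressing the carrier on it with over 25 N is too hard. Origin: centre of the underside, long side along x, z up.
- rest_floor (a point): Centre of the rest's floor (8 mm above the bench), where the centre of the carrier's underside belongs; axes as the rest's.
- sample_tray: Low grey tray 200 (x) x 90 (y) x 12 mm full of 12 green caps (to 19 mm high), fixed; it and the rest swap places between runs. Origin: centre of the underside. To be left alone.
- tape_roll: paper tape roll, ring 72 mm across and 45 mm high, loose bystander; origin at the centre of its underside.
- cap_a: bottle cap, 30 mm across, 14 mm high, loose bystander; origin at the centre of its underside.
- cap_b: second bottle cap, 30 mm across, 14 mm high, loose bystander; origin at the centre of its underside.
- screwdriver: screwdriver lying on the bench, loose bystander; origin near its middle.
- solvent: amber jar, 52 mm across, 100 mm high, loose bystander; origin at the centre of its underside.
- check_weight: brass check weight, 38 mm across, 52 mm high, loose bystander; origin at the centre of its underside.
- hex_box: small carton 60 x 35 x 22 mm, loose bystander; origin at the centre of its underside.
Things that resemble listed ones, but are neither listed nor needed, are in the scene too. What is shaped like the carrier but yellow is not meant.

How it is judged (in metres and radians):
On the way:
1. the carrier is off the hook: its bar is drawn out at least 40 mm in front of the saddle, touching nothing of the stand, with the carrier still raised clear of the bench (y of carrier in the frame of saddle below -0.04 m and contact force between carrier and stand below 0.1 N and height (world z) of carrier above 0.04 m), for 0.1 s.
At the end, for the whole second after the job is handed in: The carrier stands at rest inside the rest's fence, either way round: its underside within 4 mm of the rest's floor, its centre within 10 mm of the floor's centre, level within 0.04 rad, aligned with the rest within 0.1 rad, released (horizontal distance between carrier and rest_floor below 0.01 m and z of carrier in the frame of rest_floor between -0.004 and 0.004 m and angle between carrier's own z axis and vertical below 0.04 rad and angle between the x axis of carrier and the x axis of rest, either way round below 0.1 rad and linear speed of carrier below 0.02 m/s and contact force between carrier and the fingers below 0.1 N); the robot touches nothing.
It fails at once if the carrier loads the gauge's hook with more than 14 N (contact force between carrier and stand above 14 N).
It fails at once if the carrier hits or is pressed on the rest with more than 25 N (contact force between carrier and rest above 25 N).
It fails at once if the carrier is tipped by more than 0.5 rad (angle between carrier's own z axis and vertical above 0.5 rad).
It fails at once if the robot pushes the stand with more than 18 N (contact force between any of the arm, the fingers and stand above 18 N).
It fails at once if a loose bystander is moved by more than 15 mm (distance of any of tape_roll, cap_a, cap_b, screwdriver, solvent, check_weight, hex_box from where it was at the start of the episode above 0.015 m).
It also fails if it takes over 72 s, if anything falls off the work surface, if the arm or the gripper's body presses on something with over 40 N, if the wrist force passes 120 N, or if a joint passes its speed limit or range.

## Working session

There is one attempt and no reset: what is moved stays moved. The work goes in short steps, Python scripts to look and compute and a tool call to move; the robot and the scene stay as the last step left them, time stands still between calls to the robot, and variables do not carry over. Pictures are saved under pics/ and viewed, and the job is handed in when it is done.

Besides the shell and the picture viewer there is one more tool, called after ">>>" by a JSON object that holds its "fn" and its "kwargs". drive_tool: Moves the arm, as the interface text tells. Its arguments: {"type":"object","properties":{"targets":{"type":"array"},"claw":{"type":"number"},"newtons":{"type":"number"}},"required":["targets"]}

```bash
mkdir -p pics; ls; python3 - <<'E'
from rig import *
import cv2
for n in ("side","top"):
    im=read_camera(n); cv2.imwrite(f"pics/{n}0.png",im[:,:,::-1]); 
    c=calibration(n); print(n,{k:c[k] for k in c})
print(observe())
E
```

```text
pics
side {'K': array([[498.14774016,   0.        , 254.44920942],
       [  0.        , 498.14774016, 183.39021214],
       [  0.        ,   0.        ,   1.        ]]), 'D': array([0.07071412, 0.        , 0.        , 0.        , 0.        ]), 'R': array([[-0.90408771, -0.42730717, -0.00583001],
       [-0.29033308,  0.62417692, -0.72533432],
       [ 0.31357951, -0.6540732 , -0.68837209]]), 't': array([ 490.19039255,  169.87994692, 1408.37058245])}
top {'K': array([[419.6441892 ,   0.        , 256.07297768],
       [  0.        , 419.6441892 , 193.0779158 ],
       [  0.        ,   0.        ,   1.        ]]), 'D': array([-0.11696275,  0.        ,  0.        ,  0.        ,  0.        ]), 'R': array([[ 0.00726909, -0.99994413, -0.0076751 ],
       [-0.99340962, -0.00634318, -0.11444249],
       [ 0.11438741,  0.00845641, -0.99340023]]), 't': array([ 113.83109718,  499.12696796, 1538.98632809])}
{'time_s': 0.1, 'joint_pos': array([-1.26409534e+00,  2.21223690e-01,  1.52751483e+00, -1.63500586e-05,
        1.39471403e+00, -1.26066548e-01]), 'joint_vel': array([-6.22345653e-05, -3.72677756e-04, -2.57978318e-03, -2.39848271e-04,
        8.02286389e-04,  2.62502707e-04]), 'joint_efforts': array([ 7.40202322e-04, -4.95943916e+01, -3.88521945e+01,  7.01697590e-02,
        5.15200349e-02, -4.24864334e-05]), 'eef_pos': array([ 261.955865  , -566.83785228,  232.48970192]), 'tcp_rot': array([-9.25435527e-04,  9.76679504e-01,  2.14700445e-01, -9.18909960e-05]), 'contact_force': array([-0.99762287, -0.07248373,  0.14993301]), 'torque': array([0.04062505, 0.01210004, 0.00311153]), 'gripper_width': 87.62981413686234}
```

View pics/side0.png

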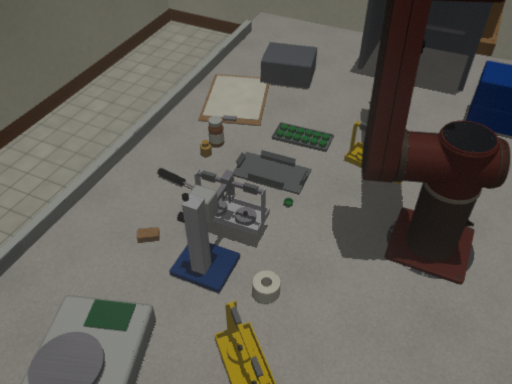

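View pics/top0.png

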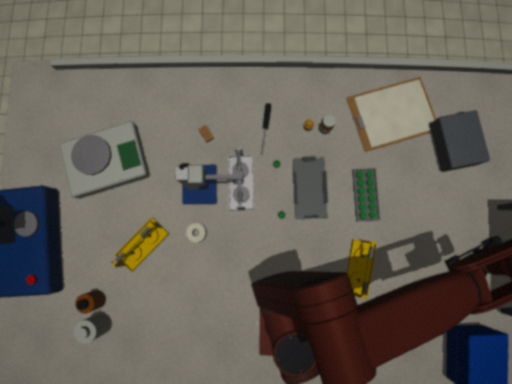

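The top view shows the stand at (198,185), the carrier at (240,182), the rest at (310,188), and the sample tray at (366,195). The yellow lookalikes are at (140,245) and (362,267). I'll zoom in to measure.

```bash
python3 - <<'E'
import cv2
a=cv2.imread("pics/top0.png")[135:235,165:345]; cv2.imwrite("pics/top0z.png",cv2.resize(a,None,fx=4.4,fy=4.4,interpolation=cv2.INTER_CUBIC))
a=cv2.imread("pics/side0.png")[140:300,150:325]; cv2.imwrite("pics/side0z.png",cv2.resize(a,None,fx=3.7,fy=3.7,interpolation=cv2.INTER_CUBIC))
E
```

```text
(no output)
```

View pics/top0z.png

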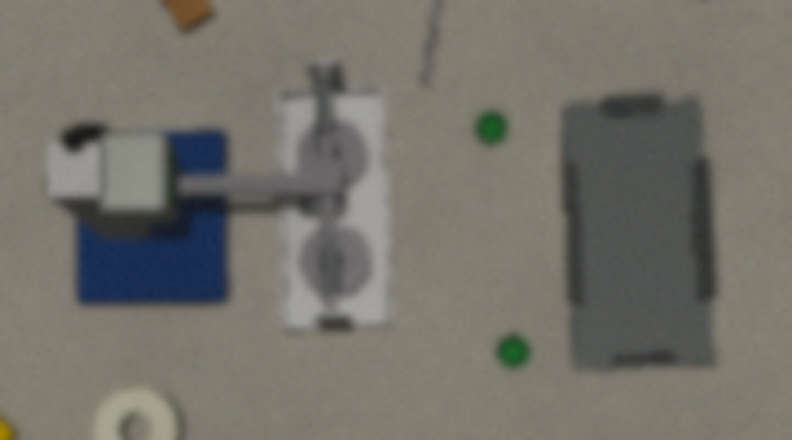

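View pics/side0z.png

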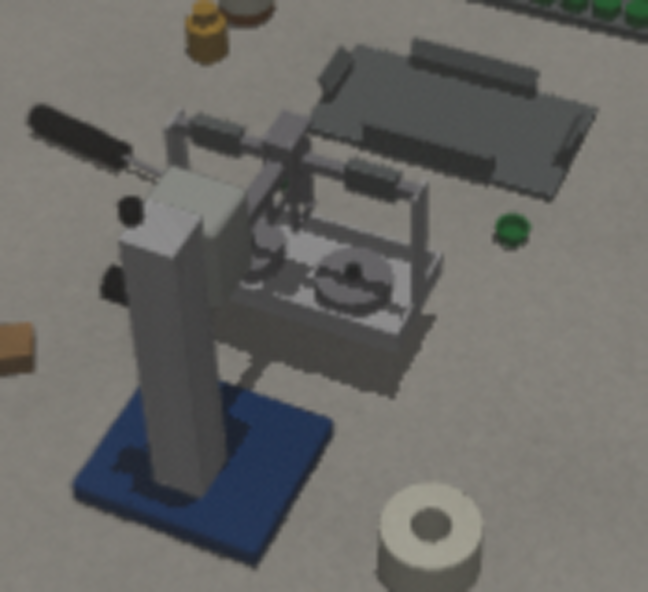

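```bash
cat > h.py <<'E'
import numpy as np, cv2
from rig import *
C={n:calibration(n) for n in("side","top")}
def ray(n,uv):
    c=C[n]; p=cv2.undistortPoints(np.array([[uv]],float),c["K"],c["D"])[0,0]
    R=np.array(c["R"]);t=np.array(c["t"])
    return -R.T@t, R.T@np.array([p[0],p[1],1.])
def plane(n,uv,z):
    o,d=ray(n,uv); return o+d*(z-o[2])/d[2]
def tri(a,b):
    o1,d1=ray("side",a);o2,d2=ray("top",b)
    A=np.stack([d1,-d2],1); s=np.linalg.lstsq(A,o2-o1,rcond=None)[0]
    p,q=o1+s[0]*d1,o2+s[1]*d2; return (p+q)/2,np.linalg.norm(p-q)
def proj(n,X):
    c=C[n]; r=cv2.Rodrigues(np.array(c["R"]))[0]
    return cv2.projectPoints(np.array(X,float).reshape(-1,3),r,np.array(c["t"],float),c["K"],np.array(c["D"]))[0][:,0]
E
python3 - <<'E'
from h import *
np.set_printoptions(precision=1,suppress=True)
Z=lambda x,y:(165+(x+.5)/4.4-.5,135+(y+.5)/4.4-.5)
S=lambda x,y:(150+(x+.5)/3.7-.5,140+(y+.5)/3.7-.5)
print("base corners top z20")
for p in [(228,131),(228,303),(78,303)]: print(plane("top",Z(*p),20))
print("base side z20")
for p in [(332,425),(255,562),(75,487)]: print(plane("side",S(*p),20))
print("rest floor z8 top")
for p in [(562,103),(698,98),(714,367),(573,370)]: print(plane("top",Z(*p),8))
print("rest side z8")
for p in [(597,108),(550,197),(310,130),(355,45)]: print(plane("side",S(*p),8))
print("straps/grips tri (side,top)")
# near strap top: side (420,187) ; top (335,323)
for a,b in [((420,187),(335,323)),((178,122),(325,70)),((372,176),(332,262)),((217,132),(330,150))]:
    print(tri(S(*a),Z(*b)))
print("tray corners top, z as guess 60+22")
for p in [(280,95),(383,92),(390,325),(285,330)]: print(plane("top",Z(*p),80))
for p in [(280,95),(383,92),(390,325),(285,330)]: print(plane("top",Z(*p),60))
E
```

```text
base corners top z20
[608.1 268.6  20. ]
[459.1 265.9  20. ]
[458.2 394.8  20. ]
base side z20
[457.9 274.3  20. ]
[452.8 402.8  20. ]
[599.2 401.3  20. ]
rest floor z8 top
[636.7 -20.4   8. ]
[ 642.1 -139.2    8. ]
[ 407.8 -150.3    8. ]
[404.6 -29.2   8. ]
rest side z8
[ 408.4 -149.1    8. ]
[404.6 -27.5   8. ]
[625.2 -16.7   8. ]
[ 640.3 -137.1    8. ]
straps/grips tri (side,top)
(array([432.9, 168.1, 180.4]), np.float64(6.12636142510809))
(array([628.5, 177.6, 176.1]), np.float64(1.2083488906959339))
(array([475.6, 169.5, 176.1]), np.float64(3.774445823398586))
(array([577.7, 178.5, 183.5]), np.float64(30.663394828059946))
tray corners top, z as guess 60+22
[627.6 219.6  80. ]
[630.6 133.9  80. ]
[436.6 126.6  80. ]
[431.9 212.5  80. ]
[631.7 221.1  60. ]
[634.7 134.3  60. ]
[438.2 126.9  60. ]
[433.4 213.9  60. ]
```

```bash
cat >> h.py <<'E'
from scipy.spatial.transform import Rotation as Ro
def plan(x,y,z,yaw,tilt=0):
    """target TCP pose, tool down, tool x at yaw; prints tool-frame shift"""
    s=observe(); q=s["tcp_rot"]; R=Ro.from_quat([q[1],q[2],q[3],q[0]])
    T=Ro.from_euler("z",yaw)*Ro.from_euler("x",np.pi)*Ro.from_euler("y",tilt)
    d=R.inv().apply(np.array([x,y,z])-s["eef_pos"]); r=(R.inv()*T).as_rotvec(degrees=True)
    print("d",d.round(1),"r",r.round(2),"| tcp",s["eef_pos"].round(1),"F",s["contact_force"].round(2),"M",s["torque"].round(3),"w",round(s["gripper_width"],1),"t",round(s["time_s"],2))
E
python3 - <<'E'
from h import *
plan(400,-200,300,0.04)
plan(467,171,300,0.037)
a=cv2.imread("pics/side0.png")[150:240,190:290]; cv2.imwrite("pics/side0y.png",cv2.resize(a,None,fx=6.6,fy=6.6,interpolation=cv2.INTER_CUBIC))
E
```

```text
d [ 279.2 -275.2  -66.9] r [-1.10e-01  1.00e-02  2.25e+01] | tcp [ 262.  -566.8  232.5] F [-1.   -0.07  0.15] M [0.041 0.012 0.003] w 87.6 t 0.1
d [ 495.6 -583.9  -66.3] r [-1.100e-01  1.000e-02  2.268e+01] | tcp [ 262.  -566.8  232.5] F [-1.   -0.07  0.15] M [0.041 0.012 0.003] w 87.6 t 0.1
```

View pics/side0y.png

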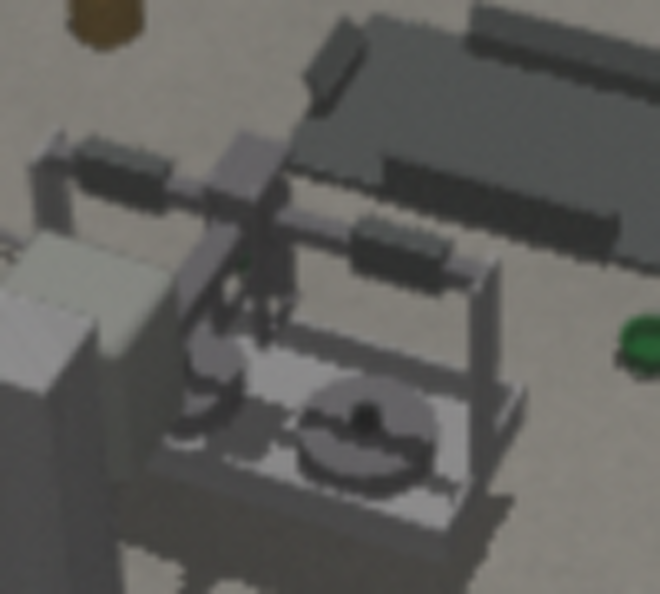

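>>> {"fn": "drive_tool", "kwargs": {"targets": [{"dx":14,"dy":-14,"dz":-20,"rz":2},{"dx":40,"dy":-40,"dz":-40,"rz":4},{"dx":68,"dy":-67,"dz":-60,"rz":7},{"dx":96,"dy":-95,"dz":-67,"rz":10},{"dx":124,"dy":-122,"dz":-67,"rz":13},{"dx":152,"dy":-150,"dz":-67,"rz":16},{"dx":180,"dy":-177,"dz":-67,"rz":18},{"dx":208,"dy":-205,"dz":-67,"rz":20},{"dx":238,"dy":-235,"dz":-67,"rz":22},{"dx":266,"dy":-262,"dz":-67,"rz":22.5}], "claw": 1, "newtons": 3}}

```text
invalid input
```

```bash
python3 - <<'E'
from h import *
plan(467,171,300,0.037)
Y=lambda x,y:(190+(x+.5)/6.6-.5,150+(y+.5)/6.6-.5)
Z=lambda x,y:(165+(x+.5)/4.4-.5,135+(y+.5)/4.4-.5)
print(tri(Y(267,142),Z(346,187)))
for z in (200,215,230,245): print(z,plane("side",Y(267,142),z),plane("side",Y(230,192),z),plane("top",Z(346,187),z))
E
```

```text
d [ 495.6 -583.9  -66.3] r [-1.100e-01  1.000e-02  2.268e+01] | tcp [ 262.  -566.8  232.5] F [-1.   -0.07  0.15] M [0.041 0.012 0.003] w 87.6 t 0.1
(array([534.3740315 , 159.96594521, 202.67387349]), np.float64(5.670034770616294))
200 [538.68165893 157.96453839 200.        ] [538.39665018 190.71107824 200.        ] [532.10645158 159.04126208 200.        ]
215 [530.5110066  172.48013358 215.        ] [530.23077154 204.67819228 215.        ] [529.80114498 158.44567722 215.        ]
230 [522.34035426 186.99572878 230.        ] [522.0648929  218.64530632 230.        ] [527.49583838 157.85009236 230.        ]
245 [514.16970193 201.51132397 245.        ] [513.89901425 232.61242036 245.        ] [525.19053178 157.2545075  245.        ]
```

>>> {"fn": "drive_tool", "kwargs": {"targets": [{"dx":14,"dy":-14,"dz":-20,"rx":0,"ry":0,"rz":2},{"dx":40,"dy":-40,"dz":-40,"rx":0,"ry":0,"rz":4},{"dx":68,"dy":-67,"dz":-60,"rx":0,"ry":0,"rz":7},{"dx":96,"dy":-95,"dz":-67,"rx":0,"ry":0,"rz":10},{"dx":124,"dy":-122,"dz":-67,"rx":0,"ry":0,"rz":13},{"dx":152,"dy":-150,"dz":-67,"rx":0,"ry":0,"rz":16},{"dx":180,"dy":-177,"dz":-67,"rx":0,"ry":0,"rz":18},{"dx":208,"dy":-205,"dz":-67,"rx":0,"ry":0,"rz":20},{"dx":238,"dy":-235,"dz":-67,"rx":0,"ry":0,"rz":22},{"dx":266,"dy":-262,"dz":-67,"rx":0,"ry":0,"rz":22.5}], "claw": 1, "newtons": 3}}

```text
time_s: 0.93
eef_pos: [393.6, -215.4, 299.8]
tcp_rot: [-0.001, 1.0, 0.019, -0.0]
contact_force: [1.0, -0.2, -0.5]
gripper_width: 87.5
```

```bash
python3 - <<'E'
from h import *
plan(467,171,300,0.037)
E
```

```text
d [  88.  -383.4    0.5] r [-0.12  0.03  0.05] | tcp [ 393.6 -215.4  299.8] F [ 0.97 -0.2  -0.51] M [-0.035  0.014 -0.062] w 87.5 t 0.93
```

>>> {"fn": "drive_tool", "kwargs": {"targets": [{"dx":9,"dy":-39,"dz":0,"rx":0,"ry":0,"rz":0},{"dx":18,"dy":-79,"dz":0,"rx":0,"ry":0,"rz":0},{"dx":28,"dy":-119,"dz":0,"rx":0,"ry":0,"rz":0},{"dx":37,"dy":-159,"dz":0,"rx":0,"ry":0,"rz":0},{"dx":46,"dy":-200,"dz":0,"rx":0,"ry":0,"rz":0},{"dx":56,"dy":-240,"dz":0,"rx":0,"ry":0,"rz":0},{"dx":65,"dy":-280,"dz":0,"rx":0,"ry":0,"rz":0},{"dx":74,"dy":-320,"dz":0,"rx":0,"ry":0,"rz":0},{"dx":83,"dy":-355,"dz":0,"rx":0,"ry":0,"rz":0},{"dx":88,"dy":-383,"dz":0,"rx":0,"ry":0,"rz":0}]}}

```text
time_s: 1.77
eef_pos: [466.8, 173.5, 300.1]
tcp_rot: [-0.001, 1.0, 0.02, -0.0]
contact_force: [-0.1, 0.0, 0.2]
gripper_width: 87.0
```

```bash
python3 - <<'E'
from h import *
for n in ("side","top"):
    im=read_camera(n); cv2.imwrite(f"pics/{n}1.png",im[:,:,::-1])
a=cv2.imread("pics/side1.png")[100:280,150:330]; cv2.imwrite("pics/side1z.png",cv2.resize(a,None,fx=3.3,fy=3.3,interpolation=cv2.INTER_CUBIC))
plan(467,171,300,0.037)
plan(467,171,165,0.037)
E
```

```text
d [ 0.3  3.3 -0.2] r [-0.19  0.1   0.33] | tcp [466.6 174.3 299.8] F [-0.34 -0.68  0.08] M [-0.057  0.01  -0.006] w 87.1 t 1.87
d [  0.5   3.8 134.8] r [-0.19  0.1   0.33] | tcp [466.6 174.3 299.8] F [-0.34 -0.68  0.08] M [-0.057  0.01  -0.006] w 87.1 t 1.87
```

View pics/side1z.png

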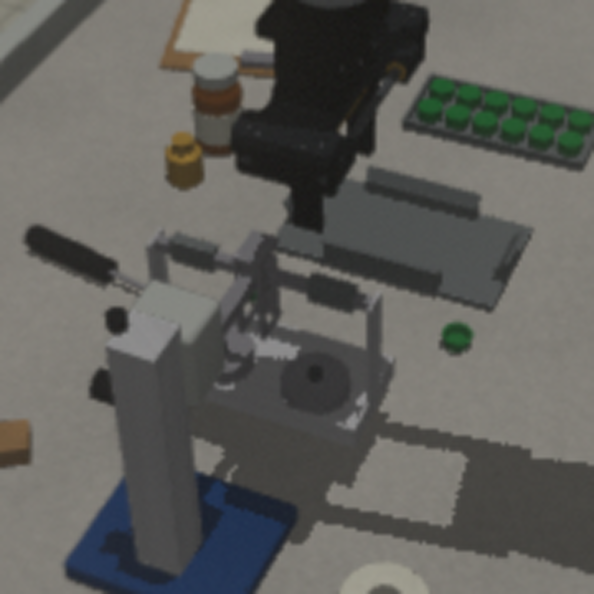

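View pics/top1.png

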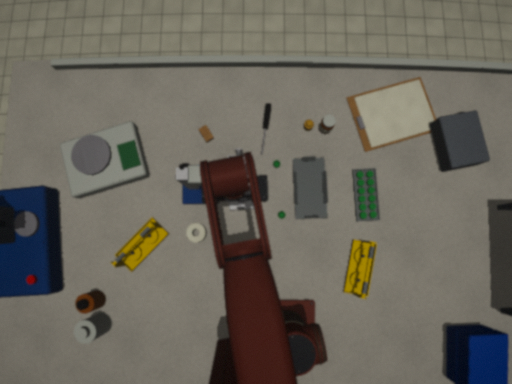

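Side view: open fingers above the near grip (grip at zoom (335,290)), nothing in between. I'll descend.

>>> {"fn": "drive_tool", "kwargs": {"targets": [{"dx":0,"dy":3,"dz":10,"rx":0,"ry":0,"rz":0},{"dx":0,"dy":3.5,"dz":25,"rx":0,"ry":0,"rz":0},{"dx":0,"dy":3.5,"dz":40,"rx":0,"ry":0,"rz":0},{"dx":0,"dy":3.5,"dz":55,"rx":0,"ry":0,"rz":0},{"dx":0,"dy":3.5,"dz":70,"rx":0,"ry":0,"rz":0},{"dx":0,"dy":3.5,"dz":85,"rx":0,"ry":0,"rz":0},{"dx":0,"dy":3.5,"dz":98,"rx":0,"ry":0,"rz":0},{"dx":0,"dy":3.5,"dz":108,"rx":0,"ry":0,"rz":0},{"dx":0,"dy":3.5,"dz":112,"rx":0,"ry":0,"rz":0},{"dx":0,"dy":3.5,"dz":113,"rx":0,"ry":0,"rz":0}]}}

```text
time_s: 2.7
eef_pos: [465.8, 170.2, 185.5]
tcp_rot: [-0.001, 1.0, 0.021, -0.002]
contact_force: [0.4, -0.5, 0.2]
gripper_width: 86.8
```

```bash
python3 - <<'E'
from h import *
im=read_camera("side"); cv2.imwrite("pics/side2.png",im[:,:,::-1])
a=cv2.imread("pics/side2.png")[140:240,180:290]; cv2.imwrite("pics/side2z.png",cv2.resize(a,None,fx=6,fy=6,interpolation=cv2.INTER_CUBIC))
plan(467,171,165,0.037)
E
```

```text
d [ 0.8 -0.4 21.3] r [-0.17  0.15  0.28] | tcp [466.3 170.5 186.3] F [-0.2   0.2  -0.14] M [ 0.053  0.02  -0.024] w 86.7 t 2.75
```

View pics/side2z.png

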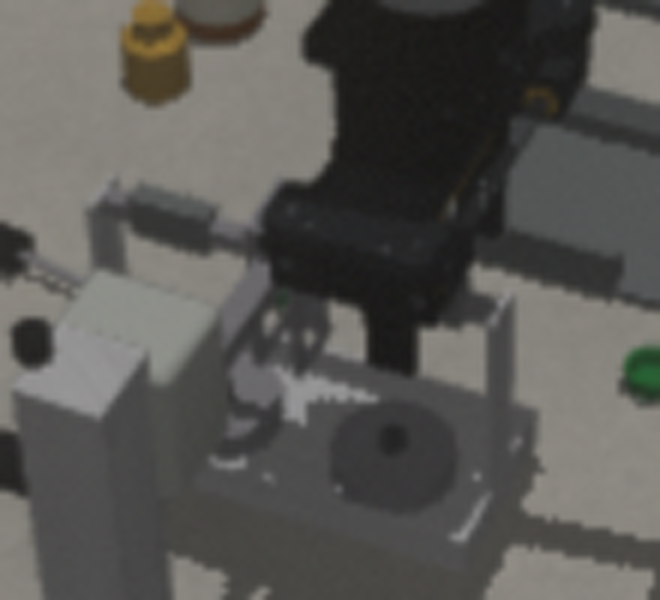

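The fingers straddle the near grip: one is visible in front at (390,330) and the bar passes behind it. I'll go down the last 21 mm.

>>> {"fn": "drive_tool", "kwargs": {"targets": [{"dx":0,"dy":0,"dz":3,"rx":0,"ry":0,"rz":0},{"dx":0,"dy":0,"dz":7,"rx":0,"ry":0,"rz":0},{"dx":0,"dy":0,"dz":11,"rx":0,"ry":0,"rz":0},{"dx":0,"dy":0,"dz":15,"rx":0,"ry":0,"rz":0},{"dx":0,"dy":0,"dz":18,"rx":0,"ry":0,"rz":0},{"dx":0,"dy":0,"dz":20,"rx":0,"ry":0,"rz":0},{"dx":0,"dy":0,"dz":21,"rx":0,"ry":0,"rz":0},{"dx":0,"dy":0,"dz":21,"rx":0,"ry":0,"rz":0},{"dx":0,"dy":0,"dz":21,"rx":0,"ry":0,"rz":0},{"dx":0,"dy":0,"dz":21,"rx":0,"ry":0,"rz":0}]}}

```text
time_s: 3.58
eef_pos: [466.4, 170.6, 165.5]
tcp_rot: [-0.001, 1.0, 0.021, -0.001]
contact_force: [0.5, 0.1, 0.3]
gripper_width: 87.1
```

>>> {"fn": "drive_tool", "kwargs": {"targets": [{"dx":0,"dy":0,"dz":0,"rx":0,"ry":0,"rz":0},{"dx":0,"dy":0,"dz":0,"rx":0,"ry":0,"rz":0},{"dx":0,"dy":0,"dz":0,"rx":0,"ry":0,"rz":0},{"dx":0,"dy":0,"dz":0,"rx":0,"ry":0,"rz":0},{"dx":0,"dy":0,"dz":0,"rx":0,"ry":0,"rz":0},{"dx":0,"dy":0,"dz":0,"rx":0,"ry":0,"rz":0},{"dx":0,"dy":0,"dz":0,"rx":0,"ry":0,"rz":0},{"dx":0,"dy":0,"dz":0,"rx":0,"ry":0,"rz":0},{"dx":0,"dy":0,"dz":0,"rx":0,"ry":0,"rz":0},{"dx":0,"dy":0,"dz":0,"rx":0,"ry":0,"rz":0}], "claw": -0.5, "newtons": 3}}

```text
time_s: 4.42
eef_pos: [466.3, 170.6, 165.4]
tcp_rot: [-0.002, 1.0, 0.021, -0.001]
contact_force: [-0.8, -0.0, -0.9]
gripper_width: 29.0
```

>>> {"fn": "drive_tool", "kwargs": {"targets": [{"dx":0,"dy":0,"dz":0,"rx":0,"ry":0,"rz":0},{"dx":0,"dy":0,"dz":0,"rx":0,"ry":0,"rz":0},{"dx":0,"dy":0,"dz":0,"rx":0,"ry":0,"rz":0},{"dx":0,"dy":0,"dz":0,"rx":0,"ry":0,"rz":0},{"dx":0,"dy":0,"dz":0,"rx":0,"ry":0,"rz":0},{"dx":0,"dy":0,"dz":0,"rx":0,"ry":0,"rz":0},{"dx":0,"dy":0,"dz":0,"rx":0,"ry":0,"rz":0},{"dx":0,"dy":0,"dz":0,"rx":0,"ry":0,"rz":0},{"dx":0,"dy":0,"dz":0,"rx":0,"ry":0,"rz":0},{"dx":0,"dy":0,"dz":0,"rx":0,"ry":0,"rz":0}], "claw": -1}}

```text
time_s: 5.25
eef_pos: [466.3, 170.6, 165.5]
tcp_rot: [-0.002, 1.0, 0.021, -0.001]
contact_force: [-0.0, 1.2, 0.7]
gripper_width: 11.9
```

```bash
python3 - <<'E'
from h import *
im=read_camera("side"); cv2.imwrite("pics/side3.png",im[:,:,::-1])
a=cv2.imread("pics/side3.png")[140:240,180:290]; cv2.imwrite("pics/side3z.png",cv2.resize(a,None,fx=6,fy=6,interpolation=cv2.INTER_CUBIC))
plan(467,171,165,0.037)
E
```

```text
d [ 0.7 -0.3  0.4] r [-0.18  0.14  0.29] | tcp [466.3 170.7 165.4] F [0.43 1.16 0.47] M [0.096 0.046 0.049] w 12.5 t 5.3
```

View pics/side3z.png

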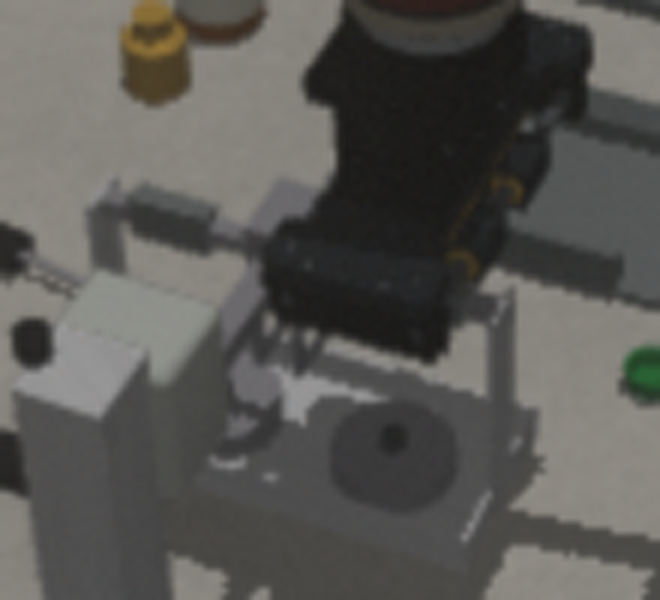

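>>> {"fn": "drive_tool", "kwargs": {"targets": [{"dx":0,"dy":0,"dz":0,"rx":0,"ry":0,"rz":0},{"dx":0,"dy":0,"dz":0,"rx":0,"ry":0,"rz":0},{"dx":0,"dy":0,"dz":0,"rx":0,"ry":0,"rz":0},{"dx":0,"dy":0,"dz":0,"rx":0,"ry":0,"rz":0},{"dx":0,"dy":0,"dz":0,"rx":0,"ry":0,"rz":0},{"dx":0,"dy":0,"dz":0,"rx":0,"ry":0,"rz":0},{"dx":0,"dy":0,"dz":0,"rx":0,"ry":0,"rz":0},{"dx":0,"dy":0,"dz":0,"rx":0,"ry":0,"rz":0},{"dx":0,"dy":0,"dz":0,"rx":0,"ry":0,"rz":0},{"dx":0,"dy":0,"dz":0,"rx":0,"ry":0,"rz":0}], "claw": -1, "newtons": 25}}

```text
time_s: 6.13
eef_pos: [466.3, 170.7, 165.5]
tcp_rot: [-0.002, 1.0, 0.021, -0.001]
contact_force: [-0.3, 0.8, 0.6]
gripper_width: 11.3
```

>>> {"fn": "drive_tool", "kwargs": {"targets": [{"dx":0,"dy":0,"dz":0,"rx":0,"ry":0,"rz":0},{"dx":0,"dy":0,"dz":0,"rx":0,"ry":0,"rz":0},{"dx":0,"dy":0,"dz":0,"rx":0,"ry":0,"rz":0},{"dx":0,"dy":0,"dz":0,"rx":0,"ry":0,"rz":0},{"dx":0,"dy":0,"dz":0,"rx":0,"ry":0,"rz":0},{"dx":0,"dy":0,"dz":0,"rx":0,"ry":0,"rz":0},{"dx":0,"dy":0,"dz":0,"rx":0,"ry":0,"rz":0},{"dx":0,"dy":0,"dz":0,"rx":0,"ry":0,"rz":0},{"dx":0,"dy":0,"dz":0,"rx":0,"ry":0,"rz":0},{"dx":0,"dy":0,"dz":0,"rx":0,"ry":0,"rz":0}], "newtons": 60}}

```text
time_s: 6.97
eef_pos: [466.3, 170.6, 165.5]
tcp_rot: [-0.002, 1.0, 0.021, -0.001]
contact_force: [-0.4, 0.7, -0.2]
gripper_width: 11.5
```

```bash
python3 - <<'E'
from h import *
plan(467,171,175,0.037)
E
```

```text
d [ 0.7 -0.4 -9.6] r [-0.18  0.14  0.28] | tcp [466.3 170.6 165.5] F [-0.38  0.69 -0.22] M [0.176 0.058 0.058] w 11.5 t 6.97
```

>>> {"fn": "drive_tool", "kwargs": {"targets": [{"dx":0,"dy":0,"dz":-1,"rx":0,"ry":0,"rz":0},{"dx":0,"dy":0,"dz":-2,"rx":0,"ry":0,"rz":0},{"dx":0,"dy":0,"dz":-3,"rx":0,"ry":0,"rz":0},{"dx":0,"dy":0,"dz":-4,"rx":0,"ry":0,"rz":0},{"dx":0,"dy":0,"dz":-5,"rx":0,"ry":0,"rz":0},{"dx":0,"dy":0,"dz":-6,"rx":0,"ry":0,"rz":0},{"dx":0,"dy":0,"dz":-6,"rx":0,"ry":0,"rz":0},{"dx":0,"dy":0,"dz":-6,"rx":0,"ry":0,"rz":0},{"dx":0,"dy":0,"dz":-6,"rx":0,"ry":0,"rz":0},{"dx":0,"dy":0,"dz":-6,"rx":0,"ry":0,"rz":0}]}}

```text
time_s: 7.8
eef_pos: [466.3, 170.6, 171.4]
tcp_rot: [-0.001, 1.0, 0.021, -0.001]
contact_force: [-0.1, -0.1, -5.0]
gripper_width: 11.6
```

```bash
python3 - <<'E'
from h import *
im=read_camera("side"); cv2.imwrite("pics/side4.png",im[:,:,::-1])
a=cv2.imread("pics/side4.png")[140:240,180:290]; cv2.imwrite("pics/side4z.png",cv2.resize(a,None,fx=6,fy=6,interpolation=cv2.INTER_CUBIC))
plan(467,171,175,0.037)
E
```

```text
d [ 0.7 -0.4 -3.6] r [-0.17  0.15  0.29] | tcp [466.3 170.6 171.4] F [-0.08  0.34 -3.6 ] M [-0.043  0.339  0.016] w 11.6 t 7.85
```

View pics/side4z.png

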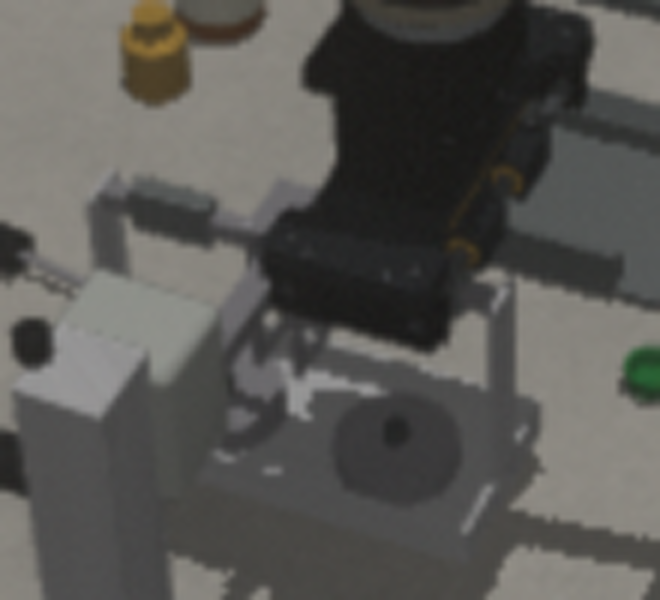

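The carrier hangs from the gripper (about 4.3 N). I'll check for sag by tracking strap and grip patches between the pictures.

```bash
cat >> h.py <<'E'
def track(a,b,boxes,n="side"):
    A=cv2.cvtColor(cv2.imread(a),cv2.COLOR_BGR2GRAY).astype(np.float32);B=cv2.cvtColor(cv2.imread(b),cv2.COLOR_BGR2GRAY).astype(np.float32)
    for k,(x,y) in boxes.items():
        p,st,e=cv2.calcOpticalFlowPyrLK(A.astype(np.uint8),B.astype(np.uint8),np.float32([[[x,y]]]),None,winSize=(9,9),maxLevel=1)
        print(k,(p[0,0]-[x,y]).round(2),st.ravel(),e.ravel().round(1))
E
python3 - <<'E'
from h import *
b={"farstrap":(180+105/6,140+195/6),"fargrip":(180+175/6,140+215/6),"farbar":(180+130/6,140+190/6),"nearstrap":(180+503/6,140+295/6),"base":(214,264)}
track("pics/side3.png","pics/side4.png",b)
p=proj("side",[[630,177,176],[630,177,182],[436,169,176],[436,169,182]]);print(p,p[1]-p[0],p[3]-p[2])
E
```

```text
farstrap [ 0.07 -1.25] [1] [1.6]
fargrip [ 0.86 -1.07] [1] [1.3]
farbar [ 0.04 -1.27] [1] [1.5]
nearstrap [-0.21 -0.55] [1] [11.2]
base [-0.02  0.06] [1] [0.9]
[[197.61418563 172.38722901]
 [197.42845593 170.76381986]
 [263.08470607 191.40162509]
 [263.09858079 189.77094899]] [-0.1857297  -1.62340914] [ 0.01387472 -1.6306761 ]
```

>>> {"fn": "drive_tool", "kwargs": {"targets": [{"dx":0,"dy":0,"dz":-1,"rx":0,"ry":0,"rz":0},{"dx":0,"dy":0,"dz":-2,"rx":0,"ry":0,"rz":0},{"dx":0,"dy":0,"dz":-4,"rx":0,"ry":0,"rz":0},{"dx":0,"dy":0,"dz":-5,"rx":0,"ry":0,"rz":0},{"dx":0,"dy":0,"dz":-6,"rx":0,"ry":0,"rz":0},{"dx":0,"dy":1,"dz":-6,"rx":0,"ry":0,"rz":0},{"dx":0,"dy":2,"dz":-6,"rx":0,"ry":0,"rz":0},{"dx":0,"dy":3,"dz":-6,"rx":0,"ry":0,"rz":0},{"dx":0,"dy":3,"dz":-6,"rx":0,"ry":0,"rz":0},{"dx":0,"dy":3,"dz":-6,"rx":0,"ry":0,"rz":0}]}}

```text
time_s: 8.68
eef_pos: [466.4, 167.7, 177.4]
tcp_rot: [-0.002, 1.0, 0.021, -0.001]
contact_force: [-0.2, 0.9, -4.0]
gripper_width: 11.3
```

>>> {"fn": "drive_tool", "kwargs": {"targets": [{"dx":0,"dy":0.5,"dz":0,"rx":0,"ry":0,"rz":0},{"dx":0,"dy":1,"dz":0,"rx":0,"ry":0,"rz":0},{"dx":0,"dy":1,"dz":0,"rx":0,"ry":0,"rz":0},{"dx":0,"dy":1,"dz":0,"rx":0,"ry":0,"rz":0},{"dx":0,"dy":1,"dz":0,"rx":0,"ry":0,"rz":0},{"dx":0,"dy":1,"dz":0,"rx":0,"ry":0,"rz":0},{"dx":0,"dy":1,"dz":0,"rx":0,"ry":0,"rz":0},{"dx":0,"dy":1,"dz":0,"rx":0,"ry":0,"rz":0},{"dx":0,"dy":1,"dz":0,"rx":0,"ry":0,"rz":0},{"dx":0,"dy":1,"dz":0,"rx":0,"ry":0,"rz":0}]}}

```text
time_s: 9.52
eef_pos: [466.5, 166.7, 177.4]
tcp_rot: [-0.002, 1.0, 0.021, -0.001]
contact_force: [-0.4, 2.0, -3.9]
gripper_width: 11.2
```

```bash
python3 - <<'E'
from h import *
plan(467,171,175,0.037)
E
```

```text
d [ 0.7 -4.3  2.4] r [-0.2   0.14  0.28] | tcp [466.5 166.7 177.4] F [-0.36  1.95 -3.87] M [0.381 0.328 0.106] w 11.2 t 9.52
```

>>> {"fn": "drive_tool", "kwargs": {"targets": [{"dx":0,"dy":0.5,"dz":-0.5,"rx":0,"ry":0,"rz":0},{"dx":0,"dy":1,"dz":-1,"rx":0,"ry":0,"rz":0},{"dx":0,"dy":1,"dz":-1.5,"rx":0,"ry":0,"rz":0},{"dx":0,"dy":1,"dz":-2,"rx":0,"ry":0,"rz":0},{"dx":0,"dy":1,"dz":-2.5,"rx":0,"ry":0,"rz":0},{"dx":0,"dy":1,"dz":-3,"rx":0,"ry":0,"rz":0},{"dx":0,"dy":1,"dz":-3,"rx":0,"ry":0,"rz":0},{"dx":0,"dy":1,"dz":-3,"rx":0,"ry":0,"rz":0},{"dx":0,"dy":1,"dz":-3,"rx":0,"ry":0,"rz":0},{"dx":0,"dy":1,"dz":-3,"rx":0,"ry":0,"rz":0}]}}

```text
time_s: 10.35
eef_pos: [466.4, 165.7, 180.4]
tcp_rot: [-0.002, 1.0, 0.021, -0.001]
contact_force: [-1.5, 2.9, -5.4]
gripper_width: 11.6
```

```bash
python3 - <<'E'
from h import *
plan(467,171,175,0.037)
E
```

```text
d [ 0.8 -5.2  5.4] r [-0.2   0.15  0.28] | tcp [466.4 165.7 180.4] F [-1.47  2.95 -5.44] M [0.536 0.547 0.232] w 11.6 t 10.35
```

>>> {"fn": "drive_tool", "kwargs": {"targets": [{"dx":0,"dy":0,"dz":-0.4,"rx":0,"ry":0,"rz":0},{"dx":0,"dy":0,"dz":-0.8,"rx":0,"ry":0,"rz":0},{"dx":0,"dy":0,"dz":-1.2,"rx":0,"ry":0,"rz":0},{"dx":0,"dy":0,"dz":-1.6,"rx":0,"ry":0,"rz":0},{"dx":0,"dy":0,"dz":-2,"rx":0,"ry":0,"rz":0},{"dx":0,"dy":0,"dz":-2,"rx":0,"ry":0,"rz":0},{"dx":0,"dy":0,"dz":-2,"rx":0,"ry":0,"rz":0},{"dx":0,"dy":0,"dz":-2,"rx":0,"ry":0,"rz":0},{"dx":0,"dy":0,"dz":-2,"rx":0,"ry":0,"rz":0},{"dx":0,"dy":0,"dz":-2,"rx":0,"ry":0,"rz":0}]}}

```text
time_s: 11.18
eef_pos: [466.5, 165.7, 182.4]
tcp_rot: [-0.002, 1.0, 0.021, -0.001]
contact_force: [-0.5, 3.3, -5.1]
gripper_width: 11.4
```

```bash
python3 - <<'E'
from h import *
plan(467,171,175,0.037)
E
```

```text
d [ 0.7 -5.2  7.4] r [-0.19  0.14  0.28] | tcp [466.5 165.7 182.4] F [-0.49  3.29 -5.11] M [0.477 0.405 0.215] w 11.4 t 11.18
```

h ≈ 16.4, and the lip is still there (3.3 N). I'll take another 2 mm.

>>> {"fn": "drive_tool", "kwargs": {"targets": [{"dx":0,"dy":0,"dz":-0.4,"rx":0,"ry":0,"rz":0},{"dx":0,"dy":0,"dz":-0.8,"rx":0,"ry":0,"rz":0},{"dx":0,"dy":0,"dz":-1.2,"rx":0,"ry":0,"rz":0},{"dx":0,"dy":0,"dz":-1.6,"rx":0,"ry":0,"rz":0},{"dx":0,"dy":0,"dz":-2,"rx":0,"ry":0,"rz":0},{"dx":0,"dy":0,"dz":-2,"rx":0,"ry":0,"rz":0},{"dx":0,"dy":0,"dz":-2,"rx":0,"ry":0,"rz":0},{"dx":0,"dy":0,"dz":-2,"rx":0,"ry":0,"rz":0},{"dx":0,"dy":0,"dz":-2,"rx":0,"ry":0,"rz":0},{"dx":0,"dy":0,"dz":-2,"rx":0,"ry":0,"rz":0}]}}

```text
time_s: 12.02
eef_pos: [466.5, 165.7, 184.4]
tcp_rot: [-0.002, 1.0, 0.021, -0.001]
contact_force: [0.1, -0.4, -5.4]
gripper_width: 11.2
```

```bash
python3 - <<'E'
from h import *
plan(467,171,175,0.037)
E
```

```text
d [ 0.7 -5.3  9.4] r [-0.19  0.15  0.29] | tcp [466.5 165.7 184.4] F [ 0.14 -0.44 -5.39] M [-0.017  0.334  0.022] w 11.2 t 12.02
```

The lip force vanished between TCP z 182.4 and 184.4, which puts the safe band at about 184.4–186.4. I'll go to 185.4 and draw out gently.

>>> {"fn": "drive_tool", "kwargs": {"targets": [{"dx":0,"dy":0,"dz":-0.5,"rx":0,"ry":0,"rz":0},{"dx":0,"dy":0,"dz":-1,"rx":0,"ry":0,"rz":0},{"dx":0,"dy":0,"dz":-1,"rx":0,"ry":0,"rz":0},{"dx":0,"dy":1,"dz":-1,"rx":0,"ry":0,"rz":0},{"dx":0,"dy":2,"dz":-1,"rx":0,"ry":0,"rz":0},{"dx":0,"dy":3,"dz":-1,"rx":0,"ry":0,"rz":0},{"dx":0,"dy":4,"dz":-1,"rx":0,"ry":0,"rz":0},{"dx":0,"dy":4,"dz":-1,"rx":0,"ry":0,"rz":0},{"dx":0,"dy":4,"dz":-1,"rx":0,"ry":0,"rz":0},{"dx":0,"dy":4,"dz":-1,"rx":0,"ry":0,"rz":0}]}}

```text
time_s: 12.85
eef_pos: [466.7, 161.7, 185.4]
tcp_rot: [-0.002, 1.0, 0.021, -0.001]
contact_force: [-0.1, -0.8, -5.1]
gripper_width: 11.4
```

```bash
python3 - <<'E'
from h import *
plan(467,171,175,0.037)
E
```

```text
d [ 0.7 -9.3 10.4] r [-0.2   0.14  0.28] | tcp [466.7 161.7 185.4] F [-0.07 -0.85 -5.07] M [-0.021  0.335 -0.003] w 11.4 t 12.85
```

No resistance, so I'll continue another 15 mm.

>>> {"fn": "drive_tool", "kwargs": {"targets": [{"dx":0,"dy":1.5,"dz":0,"rx":0,"ry":0,"rz":0},{"dx":0,"dy":3,"dz":0,"rx":0,"ry":0,"rz":0},{"dx":0,"dy":5,"dz":0,"rx":0,"ry":0,"rz":0},{"dx":0,"dy":7,"dz":0,"rx":0,"ry":0,"rz":0},{"dx":0,"dy":9,"dz":0,"rx":0,"ry":0,"rz":0},{"dx":0,"dy":11,"dz":0,"rx":0,"ry":0,"rz":0},{"dx":0,"dy":13,"dz":0,"rx":0,"ry":0,"rz":0},{"dx":0,"dy":15,"dz":0,"rx":0,"ry":0,"rz":0},{"dx":0,"dy":15,"dz":0,"rx":0,"ry":0,"rz":0},{"dx":0,"dy":15,"dz":0,"rx":0,"ry":0,"rz":0}]}}

```text
time_s: 13.68
eef_pos: [467.4, 146.6, 185.4]
tcp_rot: [-0.002, 1.0, 0.021, -0.001]
contact_force: [0.2, -0.1, -5.2]
gripper_width: 11.4
```

```bash
python3 - <<'E'
from h import *
plan(467,50,185,0.037)
E
```

```text
d [-4.4 96.5  0. ] r [-0.2   0.14  0.26] | tcp [467.4 146.6 185.4] F [ 0.2  -0.09 -5.24] M [-0.02   0.325 -0.003] w 11.4 t 13.68
```

>>> {"fn": "drive_tool", "kwargs": {"targets": [{"dx":0,"dy":8,"dz":0,"rx":0,"ry":0,"rz":0},{"dx":0,"dy":20,"dz":0,"rx":0,"ry":0,"rz":0},{"dx":0,"dy":35,"dz":0,"rx":0,"ry":0,"rz":0},{"dx":0,"dy":50,"dz":0,"rx":0,"ry":0,"rz":0},{"dx":0,"dy":65,"dz":0,"rx":0,"ry":0,"rz":0},{"dx":0,"dy":80,"dz":0,"rx":0,"ry":0,"rz":0},{"dx":0,"dy":92,"dz":0,"rx":0,"ry":0,"rz":0},{"dx":0,"dy":98,"dz":0,"rx":0,"ry":0,"rz":0},{"dx":0,"dy":100,"dz":0,"rx":0,"ry":0,"rz":0},{"dx":0,"dy":100,"dz":0,"rx":0,"ry":0,"rz":0}]}}

```text
time_s: 14.52
eef_pos: [471.5, 46.0, 185.0]
tcp_rot: [-0.002, 1.0, 0.02, -0.001]
contact_force: [0.1, 0.7, -4.5]
gripper_width: 11.6
```

```bash
python3 - <<'E'
from h import *
for n in ("side","top"):
    im=read_camera(n); cv2.imwrite(f"pics/{n}5.png",im[:,:,::-1])
a=cv2.imread("pics/side5.png")[110:260,180:330]; cv2.imwrite("pics/side5z.png",cv2.resize(a,None,fx=4,fy=4,interpolation=cv2.INTER_CUBIC))
a=cv2.imread("pics/top5.png")[130:250,200:350]; cv2.imwrite("pics/top5z.png",cv2.resize(a,None,fx=5,fy=5,interpolation=cv2.INTER_CUBIC))
plan(467,171,175,0.037)
E
```

```text
d [   0.8 -124.2   10.5] r [-0.22  0.15  0.26] | tcp [471.4  46.9 185. ] F [-0.69  0.04 -4.84] M [-0.05   0.348 -0.022] w 11.1 t 14.62
```

View pics/side5z.png

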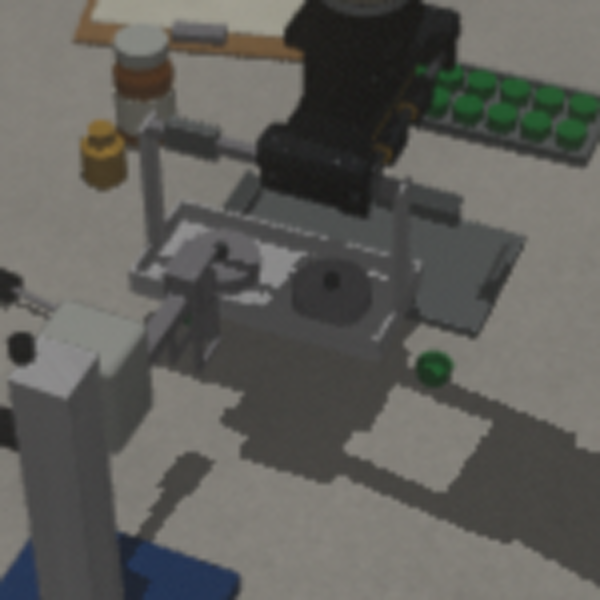

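View pics/top5z.png

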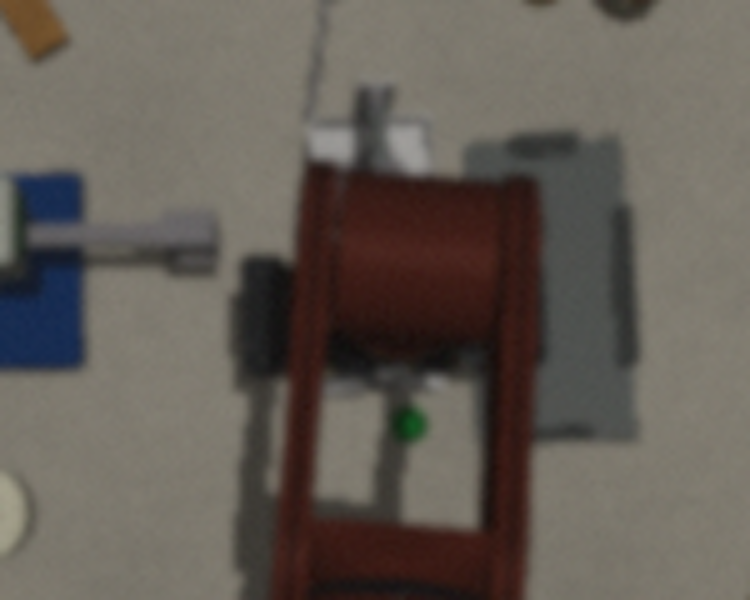

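The carrier is off the hook, upright, and near level. I'll measure its tray and strap now in both views to fix the carrier-to-TCP offset.

```bash
python3 - <<'E'
from h import *
np.set_printoptions(precision=1,suppress=True)
S=lambda x,y:(180+(x+.5)/4-.5,110+(y+.5)/4-.5)
T=lambda x,y:(200+(x+.5)/5-.5,130+(y+.5)/5-.5)
print("top far tray corners z88"); 
for p in [(307,122),(431,120)]: print(plane("top",T(*p),88))
print("strap far tri",tri(S(152,122),T(376,90)))
print("rest floor corners top z8")
for p in [(465,143),(619,140),(637,438)]: print(plane("top",T(*p),8))
# predicted carrier corners
def carr(cx,cy,yaw,z,pts):
    c,s=np.cos(yaw),np.sin(yaw); return [[cx+c*a-s*b,cy+s*a+c*b,z+h] for a,b,h in pts]
pts=[(100,45,22),(100,-45,22),(-100,-45,22),(-100,45,22),(98,0,130),(-98,0,130),(-100,45,0),(100,45,0)]
P=carr(537.3,49.6,.042,68,pts)
print("side z px",((proj("side",P)-[180,110]+.5)*4-.5)); print("top",((proj("top",P)-[200,130]+.5)*5-.5))
E
python3 - <<'E'
import cv2
a=cv2.imread("pics/side5.png")[155:205,205:290]; cv2.imwrite("pics/side5y.png",cv2.resize(a,None,fx=9,fy=9,interpolation=cv2.INTER_CUBIC))
E
```

```text
top far tray corners z88
[634.8  99.9  88. ]
[636.8   9.6  88. ]
strap far tri (array([633.4,  53.5, 198.6]), np.float64(0.9132293427282143))
rest floor corners top z8
[636.  -21.4   8. ]
[ 639.4 -139.8    8. ]
[ 410.9 -150.8    8. ]
side z px [[128.4 270.5]
 [180.4 197.5]
 [423.3 264.6]
 [379.5 343.4]
 [149.  122. ]
 [403.8 189.7]
 [378.9 365. ]
 [130.4 292.1]]
top [[308.5 120.7]
 [432.2 116.4]
 [444.4 390.7]
 [318.7 395.2]
 [375.9  88.1]
 [387.8 377.1]
 [318.4 397.5]
 [308.4 126.9]]
```

View pics/side5y.png

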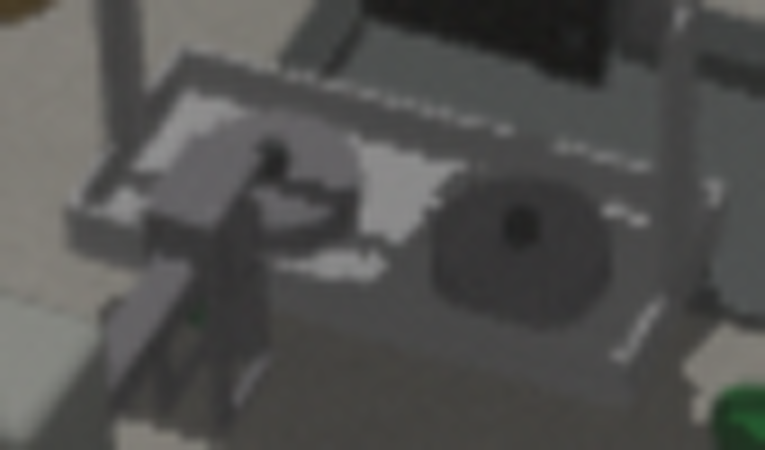

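```bash
python3 - <<'E'
from h import *
plan(457,-86.8,185,0.040)
E
```

```text
d [-20.  133.   -0.4] r [-0.22  0.15  0.09] | tcp [471.4  46.9 185. ] F [-0.69  0.04 -4.84] M [-0.05   0.348 -0.022] w 11.1 t 14.62
```

>>> {"fn": "drive_tool", "kwargs": {"targets": [{"dx":-1,"dy":8,"dz":0,"rx":0,"ry":0.1,"rz":0},{"dx":-4,"dy":24,"dz":0,"rx":0,"ry":0.2,"rz":0},{"dx":-7,"dy":44,"dz":0,"rx":0,"ry":0.4,"rz":0},{"dx":-10,"dy":64,"dz":0,"rx":0,"ry":0.5,"rz":0},{"dx":-13,"dy":84,"dz":0,"rx":0,"ry":0.6,"rz":0},{"dx":-16,"dy":104,"dz":0,"rx":0,"ry":0.8,"rz":0},{"dx":-18,"dy":120,"dz":0,"rx":0,"ry":0.8,"rz":0},{"dx":-19,"dy":129,"dz":0,"rx":0,"ry":0.8,"rz":0},{"dx":-20,"dy":133,"dz":0,"rx":0,"ry":0.8,"rz":0},{"dx":-20,"dy":133,"dz":0,"rx":0,"ry":0.8,"rz":0}]}}

```text
time_s: 15.45
eef_pos: [456.9, -87.3, 184.5]
tcp_rot: [-0.002, 1.0, 0.02, 0.006]
contact_force: [0.2, -0.8, -5.0]
gripper_width: 11.5
```

>>> {"fn": "drive_tool", "kwargs": {"targets": [{"dx":0,"dy":0,"dz":2,"rx":0,"ry":0,"rz":0},{"dx":0,"dy":0,"dz":5,"rx":0,"ry":0,"rz":0},{"dx":0,"dy":0,"dz":9,"rx":0,"ry":0,"rz":0},{"dx":0,"dy":0,"dz":13,"rx":0,"ry":0,"rz":0},{"dx":0,"dy":0,"dz":17,"rx":0,"ry":0,"rz":0},{"dx":0,"dy":0,"dz":20,"rx":0,"ry":0,"rz":0},{"dx":0,"dy":0,"dz":22,"rx":0,"ry":0,"rz":0},{"dx":0,"dy":0,"dz":22,"rx":0,"ry":0,"rz":0},{"dx":0,"dy":0,"dz":22,"rx":0,"ry":0,"rz":0},{"dx":0,"dy":0,"dz":22,"rx":0,"ry":0,"rz":0}]}}

```text
time_s: 16.28
eef_pos: [457.3, -87.3, 162.7]
tcp_rot: [-0.002, 1.0, 0.02, 0.006]
contact_force: [0.3, 0.3, -4.8]
gripper_width: 11.3
```

```bash
python3 - <<'E'
from h import *
for n in ("side","top"):
    im=read_camera(n); cv2.imwrite(f"pics/{n}6.png",im[:,:,::-1])
a=cv2.imread("pics/side6.png")[105:205,220:330]; cv2.imwrite("pics/side6z.png",cv2.resize(a,None,fx=7,fy=6,interpolation=cv2.INTER_CUBIC))
a=cv2.imread("pics/top6.png")[140:230,270:350]; cv2.imwrite("pics/top6z.png",cv2.resize(a,None,fx=6,fy=6,interpolation=cv2.INTER_CUBIC))
plan(457,-86.8,185,0.04)
E
```

```text
d [ -0.   -0.6 -22.2] r [-0.21 -0.68  0.04] | tcp [457.3 -87.3 162.8] F [-0.15 -0.11 -4.92] M [0.084 0.337 0.05 ] w 11.0 t 16.38
```

View pics/side6z.png

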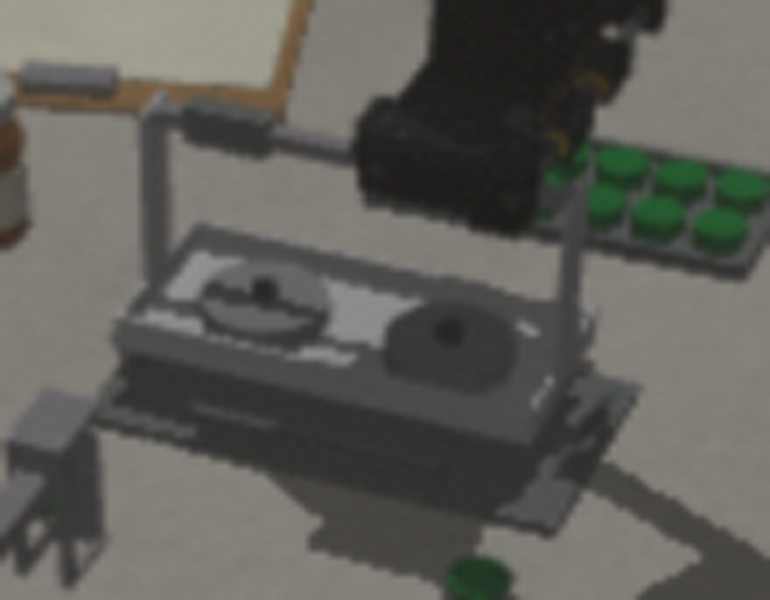

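View pics/top6z.png

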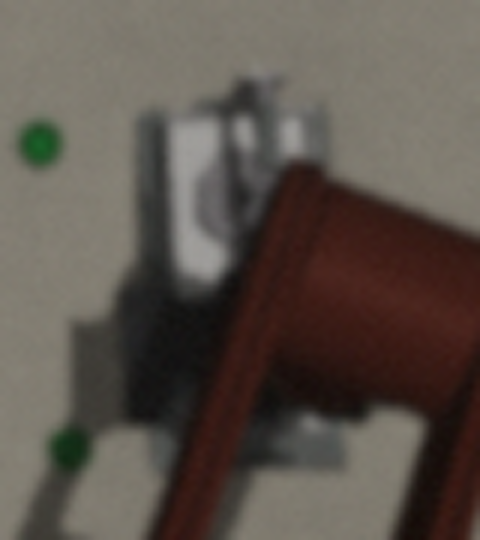

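```bash
python3 - <<'E'
from h import *
np.set_printoptions(precision=1,suppress=True)
S=lambda x,y:(220+(x+.5)/7-.5,105+(y+.5)/6-.5)
T=lambda x,y:(270+(x+.5)/6-.5,140+(y+.5)/6-.5)
print("tray side z67")
q=[plane("side",S(*p),67) for p in [(117,335),(203,228),(592,320),(533,418)]]
for p in q: print(p)
print("c",np.mean(q,0))
print("tray far corners top z67",[plane("top",T(*p),67) for p in [(168,112),(306,110)]])
print("strap tri",tri(S(157,103),T(258,80)))
print("rest side",[plane("side",S(*p),8) for p in [(637,385),(552,533),(98,422)]])
print("rest top",[plane("top",T(*p),8) for p in [(138,108),(326,102),(345,468)]])
def carr(cx,cy,yaw,z,pts):
    c,s=np.cos(yaw),np.sin(yaw); return [[cx+c*a-s*b,cy+s*a+c*b,z+h] for a,b,h in pts]
pts=[(100,45,22),(100,-45,22),(-100,-45,22),(-100,45,22),(98,0,130),(-98,0,130),(-100,45,0),(100,45,0)]
P=carr(523.3,-84.6,.04,45.3,pts)
print((proj("side",P)-[220,105]+.5)*[7,6]-.5); print((proj("top",P)-[270,140]+.5)*6-.5)
E
```

```text
tray side z67
[616.3 -23.7  67. ]
[ 620.  -120.4   67. ]
[ 426.9 -124.9   67. ]
[422.4 -42.5  67. ]
c [521.4 -77.9  67. ]
tray far corners top z67 [array([624.2, -35.1,  67. ]), array([ 626.1, -120.2,   67. ])]
strap tri (array([619.8, -76.3, 180.9]), np.float64(0.924855813041455))
rest side [array([ 409.7, -148.9,    8. ]), array([403.3, -25.5,   8. ]), array([624.4, -16.3,   8. ])]
rest top [array([638.5, -21.4,   8. ]), array([ 643.4, -141.8,    8. ]), array([ 409.5, -151.1,    8. ])]
[[118.8 318.5]
 [198.2 219.8]
 [602.4 310.8]
 [535.8 416.7]
 [157.8 106.5]
 [580.3 197.6]
 [533.2 448.3]
 [120.3 349.8]]
[[168.9 116.3]
 [314.8 111.7]
 [331.7 436.4]
 [183.6 441.5]
 [264.6  80.5]
 [281.7 422.4]
 [180.1 443.9]
 [165.7 123.2]]
```

```bash
python3 - <<'E'
import cv2,numpy as np
a=cv2.imread("pics/side6.png")[135:200,230:315]
a=np.clip((a.astype(float)-20)*2.0,0,255).astype(np.uint8)
cv2.imwrite("pics/side6y.png",cv2.resize(a,None,fx=9,fy=9,interpolation=cv2.INTER_NEAREST))
a=cv2.imread("pics/top6.png")[150:180,285:330]
a=np.clip((a.astype(float)-20)*2.0,0,255).astype(np.uint8)
cv2.imwrite("pics/top6y.png",cv2.resize(a,None,fx=16,fy=16,interpolation=cv2.INTER_NEAREST))
E
```

```text
(no output)
```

View pics/side6y.png

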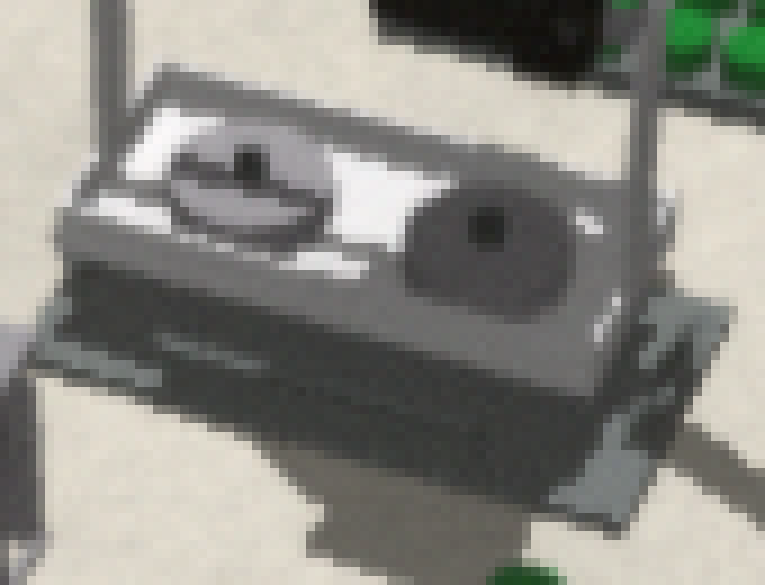

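View pics/top6y.png

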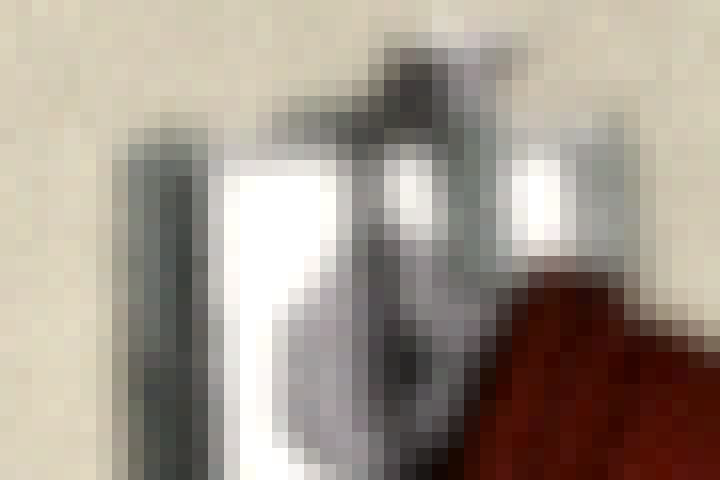

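Corners agree with the prediction to about 0.5 px in rows. Side says the carrier is about +3 mm in x relative to the rest, top says about 0. I'll shift −1 mm in x and lower in small steps, watching the forces.

>>> {"fn": "drive_tool", "kwargs": {"targets": [{"dx":-0.5,"dy":0,"dz":1,"rx":0,"ry":0,"rz":0},{"dx":-1,"dy":0,"dz":3,"rx":0,"ry":0,"rz":0},{"dx":-1,"dy":0,"dz":5,"rx":0,"ry":0,"rz":0},{"dx":-1,"dy":0,"dz":8,"rx":0,"ry":0,"rz":0},{"dx":-1,"dy":0,"dz":11,"rx":0,"ry":0,"rz":0},{"dx":-1,"dy":0,"dz":13,"rx":0,"ry":0,"rz":0},{"dx":-1,"dy":0,"dz":15,"rx":0,"ry":0,"rz":0},{"dx":-1,"dy":0,"dz":16,"rx":0,"ry":0,"rz":0},{"dx":-1,"dy":0,"dz":16,"rx":0,"ry":0,"rz":0},{"dx":-1,"dy":0,"dz":16,"rx":0,"ry":0,"rz":0}]}}

```text
time_s: 17.22
eef_pos: [456.5, -87.2, 146.8]
tcp_rot: [-0.002, 1.0, 0.02, 0.006]
contact_force: [0.4, 0.2, -4.5]
gripper_width: 11.4
```

```bash
python3 - <<'E'
from h import *
plan(456,-86.8,125,0.04)
E
```

```text
d [-0.8 -0.4 21.8] r [-0.21 -0.67  0.04] | tcp [456.5 -87.2 146.8] F [ 0.39  0.15 -4.46] M [-0.047  0.38  -0.009] w 11.4 t 17.22
```

>>> {"fn": "drive_tool", "kwargs": {"targets": [{"dx":0,"dy":0,"dz":0.5,"rx":0,"ry":0,"rz":0},{"dx":0,"dy":0,"dz":1,"rx":0,"ry":0,"rz":0},{"dx":0,"dy":0,"dz":1.5,"rx":0,"ry":0,"rz":0},{"dx":0,"dy":0,"dz":2,"rx":0,"ry":0,"rz":0},{"dx":0,"dy":0,"dz":2.5,"rx":0,"ry":0,"rz":0},{"dx":0,"dy":0,"dz":3,"rx":0,"ry":0,"rz":0},{"dx":0,"dy":0,"dz":3.5,"rx":0,"ry":0,"rz":0},{"dx":0,"dy":0,"dz":4,"rx":0,"ry":0,"rz":0},{"dx":0,"dy":0,"dz":4,"rx":0,"ry":0,"rz":0},{"dx":0,"dy":0,"dz":4,"rx":0,"ry":0,"rz":0}]}}

```text
time_s: 18.05
eef_pos: [456.5, -87.2, 142.7]
tcp_rot: [-0.002, 1.0, 0.02, 0.006]
contact_force: [-0.3, -0.6, -4.8]
gripper_width: 11.6
```

```bash
python3 - <<'E'
from h import *
plan(456,-86.8,125,0.04)
E
```

```text
d [-0.7 -0.4 17.7] r [-0.21 -0.67  0.03] | tcp [456.5 -87.2 142.7] F [-0.29 -0.58 -4.83] M [ 0.022  0.341 -0.017] w 11.6 t 18.05
```

>>> {"fn": "drive_tool", "kwargs": {"targets": [{"dx":0,"dy":0,"dz":0.5,"rx":0,"ry":0,"rz":0},{"dx":0,"dy":0,"dz":1,"rx":0,"ry":0,"rz":0},{"dx":0,"dy":0,"dz":1.5,"rx":0,"ry":0,"rz":0},{"dx":0,"dy":0,"dz":2,"rx":0,"ry":0,"rz":0},{"dx":0,"dy":0,"dz":2.5,"rx":0,"ry":0,"rz":0},{"dx":0,"dy":0,"dz":3,"rx":0,"ry":0,"rz":0},{"dx":0,"dy":0,"dz":3.5,"rx":0,"ry":0,"rz":0},{"dx":0,"dy":0,"dz":4,"rx":0,"ry":0,"rz":0},{"dx":0,"dy":0,"dz":4,"rx":0,"ry":0,"rz":0},{"dx":0,"dy":0,"dz":4,"rx":0,"ry":0,"rz":0}]}}

```text
time_s: 18.88
eef_pos: [456.5, -87.2, 138.7]
tcp_rot: [-0.002, 1.0, 0.02, 0.006]
contact_force: [0.2, -0.1, -4.5]
gripper_width: 11.5
```

```bash
python3 - <<'E'
from h import *
plan(456,-86.8,125,0.04)
E
```

```text
d [-0.7 -0.4 13.7] r [-0.22 -0.66  0.04] | tcp [456.5 -87.2 138.7] F [ 0.22 -0.09 -4.46] M [-0.018  0.331 -0.052] w 11.5 t 18.88
```

No contact, and the tray should now be inside the straight part. Continuing.

>>> {"fn": "drive_tool", "kwargs": {"targets": [{"dx":0,"dy":0,"dz":0.5,"rx":0,"ry":0,"rz":0},{"dx":0,"dy":0,"dz":1,"rx":0,"ry":0,"rz":0},{"dx":0,"dy":0,"dz":2,"rx":0,"ry":0,"rz":0},{"dx":0,"dy":0,"dz":2.5,"rx":0,"ry":0,"rz":0},{"dx":0,"dy":0,"dz":3,"rx":0,"ry":0,"rz":0},{"dx":0,"dy":0,"dz":4,"rx":0,"ry":0,"rz":0},{"dx":0,"dy":0,"dz":5,"rx":0,"ry":0,"rz":0},{"dx":0,"dy":0,"dz":5.5,"rx":0,"ry":0,"rz":0},{"dx":0,"dy":0,"dz":6,"rx":0,"ry":0,"rz":0},{"dx":0,"dy":0,"dz":6,"rx":0,"ry":0,"rz":0}]}}

```text
time_s: 19.72
eef_pos: [456.5, -87.2, 132.5]
tcp_rot: [-0.002, 1.0, 0.02, 0.006]
contact_force: [0.6, 0.2, -5.0]
gripper_width: 11.5
```

```bash
python3 - <<'E'
from h import *
plan(456,-86.8,125,0.04)
im=read_camera("side"); cv2.imwrite("pics/side7.png",im[:,:,::-1])
a=im[125:200,225:320,::-1]
a=np.clip((a.astype(float)-20)*2.0,0,255).astype(np.uint8)
cv2.imwrite("pics/side7y.png",cv2.resize(a,None,fx=8,fy=8,interpolation=cv2.INTER_CUBIC))
E
```

```text
d [-0.6 -0.3  7.5] r [-0.22 -0.65  0.04] | tcp [456.5 -87.2 132.5] F [ 0.58  0.21 -4.96] M [-0.004  0.351  0.007] w 11.5 t 19.72
```

View pics/side7y.png

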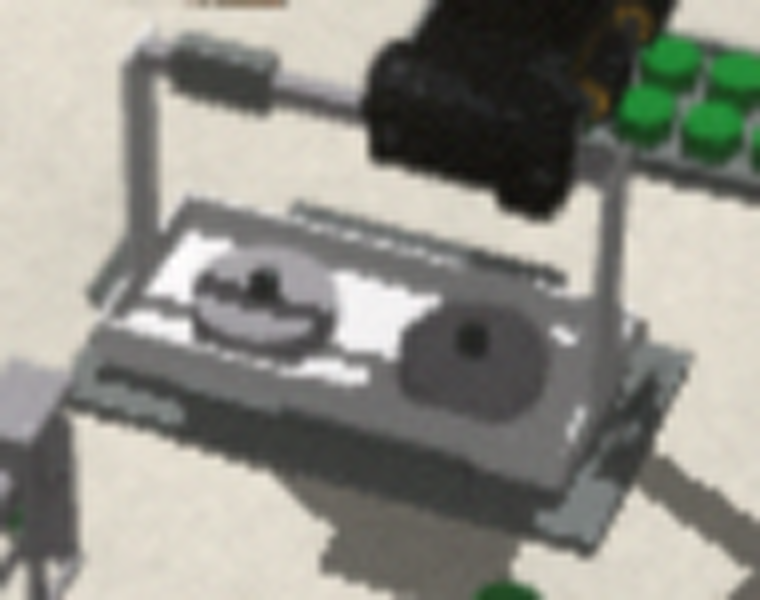

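The tray (corners (190,200), (95,335), (560,490), (640,325)) sits between the fences all round. Now slow lowering to the floor.

>>> {"fn": "drive_tool", "kwargs": {"targets": [{"dx":0,"dy":0,"dz":0.5,"rx":0,"ry":0,"rz":0},{"dx":0,"dy":0,"dz":1,"rx":0,"ry":0,"rz":0},{"dx":0,"dy":0,"dz":1.5,"rx":0,"ry":0,"rz":0},{"dx":0,"dy":0,"dz":2,"rx":0,"ry":0,"rz":0},{"dx":0,"dy":0,"dz":2.5,"rx":0,"ry":0,"rz":0},{"dx":0,"dy":0,"dz":3,"rx":0,"ry":0,"rz":0},{"dx":0,"dy":0,"dz":3.5,"rx":0,"ry":0,"rz":0},{"dx":0,"dy":0,"dz":3.5,"rx":0,"ry":0,"rz":0},{"dx":0,"dy":0,"dz":3.5,"rx":0,"ry":0,"rz":0},{"dx":0,"dy":0,"dz":3.5,"rx":0,"ry":0,"rz":0}]}}

```text
time_s: 20.6
eef_pos: [456.6, -87.2, 129.1]
tcp_rot: [-0.002, 1.0, 0.02, 0.006]
contact_force: [0.6, 0.2, -5.3]
gripper_width: 11.6
```

>>> {"fn": "drive_tool", "kwargs": {"targets": [{"dx":0,"dy":0,"dz":0.3,"rx":0,"ry":0,"rz":0},{"dx":0,"dy":0,"dz":0.6,"rx":0,"ry":0,"rz":0},{"dx":0,"dy":0,"dz":0.9,"rx":0,"ry":0,"rz":0},{"dx":0,"dy":0,"dz":1.2,"rx":0,"ry":0,"rz":0},{"dx":0,"dy":0,"dz":1.5,"rx":0,"ry":0,"rz":0},{"dx":0,"dy":0,"dz":1.5,"rx":0,"ry":0,"rz":0},{"dx":0,"dy":0,"dz":1.5,"rx":0,"ry":0,"rz":0},{"dx":0,"dy":0,"dz":1.5,"rx":0,"ry":0,"rz":0},{"dx":0,"dy":0,"dz":1.5,"rx":0,"ry":0,"rz":0},{"dx":0,"dy":0,"dz":1.5,"rx":0,"ry":0,"rz":0}]}}

```text
time_s: 21.43
eef_pos: [456.7, -87.1, 127.7]
tcp_rot: [-0.002, 1.0, 0.02, 0.006]
contact_force: [0.3, -0.1, -5.3]
gripper_width: 11.0
```

```bash
python3 - <<'E'
from h import *
plan(456,-86.8,125,0.04)
E
```

```text
d [-0.7 -0.4  2.7] r [-0.21 -0.66  0.04] | tcp [456.7 -87.1 127.7] F [ 0.26 -0.13 -5.29] M [-0.     0.355  0.001] w 11.0 t 21.43
```

>>> {"fn": "drive_tool", "kwargs": {"targets": [{"dx":0,"dy":0,"dz":0.3,"rx":0,"ry":0,"rz":0},{"dx":0,"dy":0,"dz":0.6,"rx":0,"ry":0,"rz":0},{"dx":0,"dy":0,"dz":0.9,"rx":0,"ry":0,"rz":0},{"dx":0,"dy":0,"dz":1,"rx":0,"ry":0,"rz":0},{"dx":0,"dy":0,"dz":1,"rx":0,"ry":0,"rz":0},{"dx":0,"dy":0,"dz":1,"rx":0,"ry":0,"rz":0},{"dx":0,"dy":0,"dz":1,"rx":0,"ry":0,"rz":0},{"dx":0,"dy":0,"dz":1,"rx":0,"ry":0,"rz":0},{"dx":0,"dy":0,"dz":1,"rx":0,"ry":0,"rz":0},{"dx":0,"dy":0,"dz":1,"rx":0,"ry":0,"rz":0}]}}

```text
time_s: 22.27
eef_pos: [456.7, -87.2, 126.7]
tcp_rot: [-0.002, 1.0, 0.02, 0.006]
contact_force: [-0.1, -0.2, -5.0]
gripper_width: 11.4
```

>>> {"fn": "drive_tool", "kwargs": {"targets": [{"dx":0,"dy":0,"dz":0.3,"rx":0,"ry":0,"rz":0},{"dx":0,"dy":0,"dz":0.6,"rx":0,"ry":0,"rz":0},{"dx":0,"dy":0,"dz":0.8,"rx":0,"ry":0,"rz":0},{"dx":0,"dy":0,"dz":0.8,"rx":0,"ry":0,"rz":0},{"dx":0,"dy":0,"dz":0.8,"rx":0,"ry":0,"rz":0},{"dx":0,"dy":0,"dz":0.8,"rx":0,"ry":0,"rz":0},{"dx":0,"dy":0,"dz":0.8,"rx":0,"ry":0,"rz":0},{"dx":0,"dy":0,"dz":0.8,"rx":0,"ry":0,"rz":0},{"dx":0,"dy":0,"dz":0.8,"rx":0,"ry":0,"rz":0},{"dx":0,"dy":0,"dz":0.8,"rx":0,"ry":0,"rz":0}]}}

```text
time_s: 23.1
eef_pos: [456.7, -87.1, 125.9]
tcp_rot: [-0.002, 1.0, 0.02, 0.006]
contact_force: [-0.2, -0.1, -5.0]
gripper_width: 11.3
```

```bash
python3 - <<'E'
from h import *
plan(456,-86.8,125,0.04)
E
```

```text
d [-0.7 -0.4  0.9] r [-0.21 -0.66  0.04] | tcp [456.7 -87.1 125.9] F [-0.23 -0.14 -4.97] M [0.001 0.346 0.043] w 11.3 t 23.1
```

>>> {"fn": "drive_tool", "kwargs": {"targets": [{"dx":0,"dy":0,"dz":0.3,"rx":0,"ry":0,"rz":0},{"dx":0,"dy":0,"dz":0.6,"rx":0,"ry":0,"rz":0},{"dx":0,"dy":0,"dz":0.8,"rx":0,"ry":0,"rz":0},{"dx":0,"dy":0,"dz":0.8,"rx":0,"ry":0,"rz":0},{"dx":0,"dy":0,"dz":0.8,"rx":0,"ry":0,"rz":0},{"dx":0,"dy":0,"dz":0.8,"rx":0,"ry":0,"rz":0},{"dx":0,"dy":0,"dz":0.8,"rx":0,"ry":0,"rz":0},{"dx":0,"dy":0,"dz":0.8,"rx":0,"ry":0,"rz":0},{"dx":0,"dy":0,"dz":0.8,"rx":0,"ry":0,"rz":0},{"dx":0,"dy":0,"dz":0.8,"rx":0,"ry":0,"rz":0}]}}

```text
time_s: 23.93
eef_pos: [456.7, -87.2, 125.1]
tcp_rot: [-0.002, 1.0, 0.02, 0.006]
contact_force: [0.7, -0.1, -5.4]
gripper_width: 11.5
```

>>> {"fn": "drive_tool", "kwargs": {"targets": [{"dx":0,"dy":0,"dz":0.3,"rx":0,"ry":0,"rz":0},{"dx":0,"dy":0,"dz":0.6,"rx":0,"ry":0,"rz":0},{"dx":0,"dy":0,"dz":0.8,"rx":0,"ry":0,"rz":0},{"dx":0,"dy":0,"dz":0.8,"rx":0,"ry":0,"rz":0},{"dx":0,"dy":0,"dz":0.8,"rx":0,"ry":0,"rz":0},{"dx":0,"dy":0,"dz":0.8,"rx":0,"ry":0,"rz":0},{"dx":0,"dy":0,"dz":0.8,"rx":0,"ry":0,"rz":0},{"dx":0,"dy":0,"dz":0.8,"rx":0,"ry":0,"rz":0},{"dx":0,"dy":0,"dz":0.8,"rx":0,"ry":0,"rz":0},{"dx":0,"dy":0,"dz":0.8,"rx":0,"ry":0,"rz":0}]}}

```text
time_s: 24.77
eef_pos: [456.7, -87.1, 124.3]
tcp_rot: [-0.002, 1.0, 0.02, 0.006]
contact_force: [0.2, 0.5, -5.7]
gripper_width: 11.4
```

```bash
python3 - <<'E'
from h import *
plan(456,-86.8,125,0.04)
E
```

```text
d [-0.7 -0.4 -0.7] r [-0.21 -0.66  0.04] | tcp [456.7 -87.1 124.3] F [ 0.2   0.54 -5.72] M [ 0.     0.408 -0.013] w 11.4 t 24.77
```

>>> {"fn": "drive_tool", "kwargs": {"targets": [{"dx":0,"dy":0,"dz":0.3,"rx":0,"ry":0,"rz":0},{"dx":0,"dy":0,"dz":0.6,"rx":0,"ry":0,"rz":0},{"dx":0,"dy":0,"dz":0.8,"rx":0,"ry":0,"rz":0},{"dx":0,"dy":0,"dz":0.8,"rx":0,"ry":0,"rz":0},{"dx":0,"dy":0,"dz":0.8,"rx":0,"ry":0,"rz":0},{"dx":0,"dy":0,"dz":0.8,"rx":0,"ry":0,"rz":0},{"dx":0,"dy":0,"dz":0.8,"rx":0,"ry":0,"rz":0},{"dx":0,"dy":0,"dz":0.8,"rx":0,"ry":0,"rz":0},{"dx":0,"dy":0,"dz":0.8,"rx":0,"ry":0,"rz":0},{"dx":0,"dy":0,"dz":0.8,"rx":0,"ry":0,"rz":0}]}}

```text
time_s: 25.6
eef_pos: [456.9, -87.1, 123.7]
tcp_rot: [-0.002, 1.0, 0.02, 0.006]
contact_force: [-0.2, 1.2, -0.7]
gripper_width: 11.6
```

```bash
python3 - <<'E'
from h import *
plan(456,-86.8,125,0.04)
E
```

```text
d [-0.9 -0.4 -1.3] r [-0.21 -0.69  0.03] | tcp [456.9 -87.1 123.7] F [-0.2   1.17 -0.68] M [0.245 0.406 0.023] w 11.6 t 25.6
```

Contact: Fz fell by about 4.5 N. Before releasing I'll check the tilt by picture.

```bash
python3 - <<'E'
from h import *
np.set_printoptions(precision=1,suppress=True)
im=read_camera("side"); cv2.imwrite("pics/side8.png",im[:,:,::-1])
a=im[125:200,225:320,::-1]
a=np.clip((a.astype(float)-20)*2.0,0,255).astype(np.uint8)
cv2.imwrite("pics/side8y.png",cv2.resize(a,None,fx=8,fy=8,interpolation=cv2.INTER_CUBIC))
def carr(cx,cy,yaw,z,pts):
    c,s=np.cos(yaw),np.sin(yaw); return [[cx+c*a-s*b,cy+s*a+c*b,z+h] for a,b,h in pts]
pts=[(100,45,22),(100,-45,22),(-100,-45,22),(-100,45,22),(100,0,130),(-100,0,130),(-100,45,0),(100,45,0)]
print((proj("side",carr(523,-84.4,.04,8,pts))-[225,125]+.5)*8-.5)
E
```

```text
[[ 99.1 335.8]
 [188.3 203.7]
 [643.  325.6]
 [568.  467.3]
 [138.4  58.7]
 [622.8 183.5]
 [565.1 508. ]
 [100.7 376.3]]
```

View pics/side8y.png

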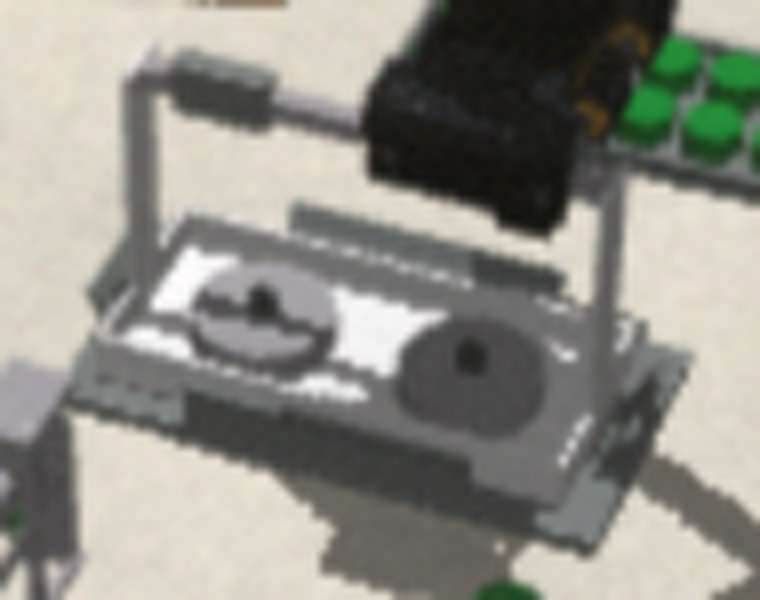

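```bash
python3 - <<'E'
from h import *
Y=lambda x,y:(225+x/8,125+y/8)
b={"farstrap":Y(140,75),"fargrip":Y(225,75),"farbolt":Y(263,290),"backcorner":Y(188,205),"leftcorner":Y(100,335),"nearbolt":Y(472,335),"nearlow":Y(560,480),"right":Y(575,335),"w":Y(355,320)}
track("pics/side7.png","pics/side8.png",b)
p=proj("side",[[620,-80,130],[620,-80,121.2],[430,-88,30],[430,-88,21.2]]);print(p[1]-p[0],p[3]-p[2])
E
```

```text
farstrap [0.02 2.24] [1] [1.5]
fargrip [-1.5   1.86] [1] [1.4]
farbolt [-0.05  2.01] [1] [2.8]
backcorner [-0.03  1.91] [1] [1.8]
leftcorner [-0.53  1.82] [1] [5.7]
nearbolt [-0.08  2.12] [1] [1.1]
nearlow [-0.51  0.89] [1] [5.6]
right [-0.1   2.21] [1] [2.]
w [-0.04  2.02] [1] [2.5]
[0.06229079 2.2168384 ] [-0.15178089  2.04399499]
```

Contact is near the grip (moment barely changed), so the far end may be slightly high. I'll tilt it down in small steps and watch My.

>>> {"fn": "drive_tool", "kwargs": {"targets": [{"dx":0,"dy":0,"dz":0,"rx":0,"ry":-0.05,"rz":0},{"dx":0,"dy":0,"dz":0,"rx":0,"ry":-0.1,"rz":0},{"dx":0,"dy":0,"dz":0,"rx":0,"ry":-0.15,"rz":0},{"dx":0,"dy":0,"dz":0,"rx":0,"ry":-0.2,"rz":0},{"dx":0,"dy":0,"dz":0,"rx":0,"ry":-0.25,"rz":0},{"dx":0,"dy":0,"dz":0,"rx":0,"ry":-0.3,"rz":0},{"dx":0,"dy":0,"dz":0,"rx":0,"ry":-0.3,"rz":0},{"dx":0,"dy":0,"dz":0,"rx":0,"ry":-0.3,"rz":0},{"dx":0,"dy":0,"dz":0,"rx":0,"ry":-0.3,"rz":0},{"dx":0,"dy":0,"dz":0,"rx":0,"ry":-0.3,"rz":0}]}}

```text
time_s: 26.48
eef_pos: [456.9, -87.1, 123.7]
tcp_rot: [-0.002, 1.0, 0.02, 0.003]
contact_force: [-0.6, 2.5, -1.4]
gripper_width: 11.3
```

```bash
python3 - <<'E'
from h import *
plan(456,-86.8,125,0.04)
E
```

```text
d [-0.9 -0.3 -1.3] r [-0.21 -0.39  0.04] | tcp [456.9 -87.1 123.7] F [-0.57  2.52 -1.39] M [ 0.132  0.36  -0.005] w 11.3 t 26.48
```

>>> {"fn": "drive_tool", "kwargs": {"targets": [{"dx":0,"dy":0,"dz":0,"rx":0,"ry":-0.05,"rz":0},{"dx":0,"dy":0,"dz":0,"rx":0,"ry":-0.1,"rz":0},{"dx":0,"dy":0,"dz":0,"rx":0,"ry":-0.15,"rz":0},{"dx":0,"dy":0,"dz":0,"rx":0,"ry":-0.2,"rz":0},{"dx":0,"dy":0,"dz":0,"rx":0,"ry":-0.25,"rz":0},{"dx":0,"dy":0,"dz":0,"rx":0,"ry":-0.3,"rz":0},{"dx":0,"dy":0,"dz":0,"rx":0,"ry":-0.3,"rz":0},{"dx":0,"dy":0,"dz":0,"rx":0,"ry":-0.3,"rz":0},{"dx":0,"dy":0,"dz":0,"rx":0,"ry":-0.3,"rz":0},{"dx":0,"dy":0,"dz":0,"rx":0,"ry":-0.3,"rz":0}]}}

```text
time_s: 27.32
eef_pos: [456.9, -87.2, 123.7]
tcp_rot: [-0.002, 1.0, 0.02, 0.001]
contact_force: [-0.8, 0.7, -1.2]
gripper_width: 11.7
```

```bash
python3 - <<'E'
from h import *
plan(456,-86.8,125,0.04)
E
```

```text
d [-0.8 -0.4 -1.3] r [-0.21 -0.08  0.04] | tcp [456.9 -87.2 123.7] F [-0.82  0.66 -1.2 ] M [0.122 0.258 0.003] w 11.7 t 27.32
```

>>> {"fn": "drive_tool", "kwargs": {"targets": [{"dx":0,"dy":0,"dz":0,"rx":0,"ry":-0.05,"rz":0},{"dx":0,"dy":0,"dz":0,"rx":0,"ry":-0.1,"rz":0},{"dx":0,"dy":0,"dz":0,"rx":0,"ry":-0.15,"rz":0},{"dx":0,"dy":0,"dz":0,"rx":0,"ry":-0.2,"rz":0},{"dx":0,"dy":0,"dz":0,"rx":0,"ry":-0.25,"rz":0},{"dx":0,"dy":0,"dz":0,"rx":0,"ry":-0.3,"rz":0},{"dx":0,"dy":0,"dz":0,"rx":0,"ry":-0.3,"rz":0},{"dx":0,"dy":0,"dz":0,"rx":0,"ry":-0.3,"rz":0},{"dx":0,"dy":0,"dz":0,"rx":0,"ry":-0.3,"rz":0},{"dx":0,"dy":0,"dz":0,"rx":0,"ry":-0.3,"rz":0}]}}

```text
time_s: 28.15
eef_pos: [456.9, -87.2, 123.6]
tcp_rot: [-0.002, 1.0, 0.02, -0.002]
contact_force: [-1.5, 0.9, -1.7]
gripper_width: 11.3
```

```bash
python3 - <<'E'
from h import *
plan(456,-86.8,125,0.04)
im=read_camera("side"); cv2.imwrite("pics/side9.png",im[:,:,::-1])
Y=lambda x,y:(225+x/8,125+y/8)
b={"farstrap":Y(140,88),"farbolt":Y(263,302),"backcorner":Y(188,216),"nearbolt":Y(472,352),"right":Y(575,355),"w":Y(355,340)}
track("pics/side8.png","pics/side9.png",b)
E
```

```text
d [-0.8 -0.4 -1.3] r [-0.21  0.22  0.04] | tcp [456.9 -87.2 123.6] F [-1.55  0.9  -1.69] M [0.043 0.208 0.029] w 11.3 t 28.15
farstrap [-0.03  0.08] [1] [1.3]
farbolt [0.02 0.04] [1] [1.2]
backcorner [0.   0.03] [1] [0.9]
nearbolt [-0.02  0.06] [1] [0.8]
right [-0.45 -0.09] [1] [3.9]
w [-0.11 -0.13] [1] [2.]
```

The carrier no longer moves in the image while the tool tilts, so it sits flat on the floor. I'll relax the grip in stages.

>>> {"fn": "drive_tool", "kwargs": {"targets": [{"dx":0,"dy":0,"dz":0,"rx":0,"ry":0,"rz":0},{"dx":0,"dy":0,"dz":0,"rx":0,"ry":0,"rz":0},{"dx":0,"dy":0,"dz":0,"rx":0,"ry":0,"rz":0},{"dx":0,"dy":0,"dz":0,"rx":0,"ry":0,"rz":0},{"dx":0,"dy":0,"dz":0,"rx":0,"ry":0,"rz":0},{"dx":0,"dy":0,"dz":0,"rx":0,"ry":0,"rz":0},{"dx":0,"dy":0,"dz":0,"rx":0,"ry":0,"rz":0},{"dx":0,"dy":0,"dz":0,"rx":0,"ry":0,"rz":0},{"dx":0,"dy":0,"dz":0,"rx":0,"ry":0,"rz":0},{"dx":0,"dy":0,"dz":0,"rx":0,"ry":0,"rz":0}], "claw": -1, "newtons": 20}}

```text
time_s: 29.03
eef_pos: [456.9, -87.2, 123.7]
tcp_rot: [-0.002, 1.0, 0.02, -0.002]
contact_force: [-0.5, 0.5, -2.1]
gripper_width: 11.4
```

>>> {"fn": "drive_tool", "kwargs": {"targets": [{"dx":0,"dy":0,"dz":0,"rx":0,"ry":0,"rz":0},{"dx":0,"dy":0,"dz":0,"rx":0,"ry":0,"rz":0},{"dx":0,"dy":0,"dz":0,"rx":0,"ry":0,"rz":0},{"dx":0,"dy":0,"dz":0,"rx":0,"ry":0,"rz":0},{"dx":0,"dy":0,"dz":0,"rx":0,"ry":0,"rz":0},{"dx":0,"dy":0,"dz":0,"rx":0,"ry":0,"rz":0},{"dx":0,"dy":0,"dz":0,"rx":0,"ry":0,"rz":0},{"dx":0,"dy":0,"dz":0,"rx":0,"ry":0,"rz":0},{"dx":0,"dy":0,"dz":0,"rx":0,"ry":0,"rz":0},{"dx":0,"dy":0,"dz":0,"rx":0,"ry":0,"rz":0}], "newtons": 3}}

```text
time_s: 29.87
eef_pos: [456.9, -87.2, 123.7]
tcp_rot: [-0.002, 1.0, 0.02, -0.002]
contact_force: [-0.9, 0.9, -2.2]
gripper_width: 11.8
```

>>> {"fn": "drive_tool", "kwargs": {"targets": [{"dx":0,"dy":0,"dz":0,"rx":0,"ry":0,"rz":0},{"dx":0,"dy":0,"dz":0,"rx":0,"ry":0,"rz":0},{"dx":0,"dy":0,"dz":0,"rx":0,"ry":0,"rz":0},{"dx":0,"dy":0,"dz":0,"rx":0,"ry":0,"rz":0},{"dx":0,"dy":0,"dz":0,"rx":0,"ry":0,"rz":0},{"dx":0,"dy":0,"dz":0,"rx":0,"ry":0,"rz":0},{"dx":0,"dy":0,"dz":0,"rx":0,"ry":0,"rz":0},{"dx":0,"dy":0,"dz":0,"rx":0,"ry":0,"rz":0},{"dx":0,"dy":0,"dz":0,"rx":0,"ry":0,"rz":0},{"dx":0,"dy":0,"dz":0,"rx":0,"ry":0,"rz":0}], "claw": 0.2}}

```text
time_s: 30.7
eef_pos: [456.9, -87.2, 123.6]
tcp_rot: [-0.002, 1.0, 0.02, -0.002]
contact_force: [-0.4, -1.0, -0.5]
gripper_width: 52.0
```

```bash
python3 - <<'E'
from h import *
plan(456,-86.8,250,0.04)
im=read_camera("side"); cv2.imwrite("pics/side10.png",im[:,:,::-1])
a=im[115:200,225:320,::-1]
a=np.clip((a.astype(float)-20)*2.0,0,255).astype(np.uint8)
cv2.imwrite("pics/side10y.png",cv2.resize(a,None,fx=7,fy=7,interpolation=cv2.INTER_CUBIC))
Y=lambda x,y:(225+x/8,125+y/8)
b={"farstrap":Y(140,88),"farbolt":Y(263,302),"backcorner":Y(188,216),"nearbolt":Y(472,352),"right":Y(575,355),"w":Y(355,340)}
track("pics/side9.png","pics/side10.png",b)
E
```

```text
d [  -1.3   -0.9 -126.4] r [-0.21  0.21  0.04] | tcp [456.9 -87.2 123.6] F [-0.35 -1.   -0.46] M [-0.019  0.039  0.031] w 52.0 t 30.7
farstrap [0.01 0.01] [1] [0.8]
farbolt [-0.01  0.13] [1] [1.8]
backcorner [-0.01  0.01] [1] [0.5]
nearbolt [-0.03 -0.15] [1] [0.9]
right [ 0.16 -0.94] [1] [6.]
w [ 0.01 -0.  ] [1] [0.4]
```

View pics/side10y.png

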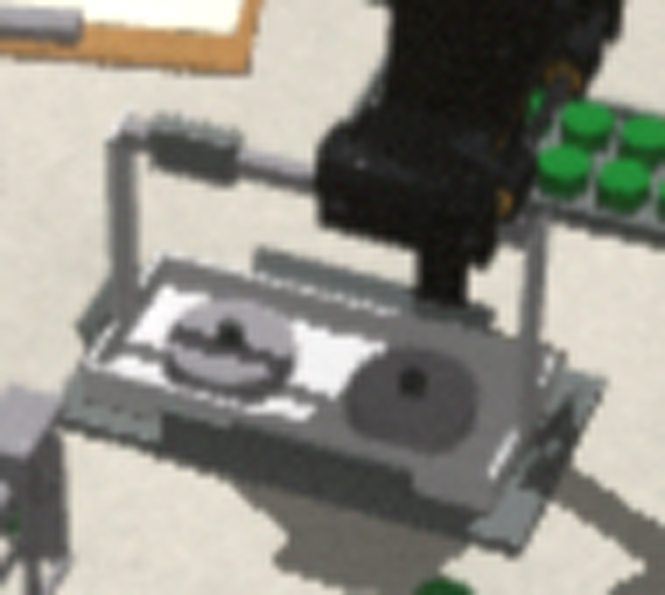

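The carrier is released and did not move. I'll lift straight up.

>>> {"fn": "drive_tool", "kwargs": {"targets": [{"dx":0,"dy":0,"dz":-2,"rx":0,"ry":0,"rz":0},{"dx":0,"dy":0,"dz":-8,"rx":0,"ry":0,"rz":0},{"dx":0,"dy":0,"dz":-20,"rx":0,"ry":0,"rz":0},{"dx":0,"dy":0,"dz":-40,"rx":0,"ry":0,"rz":0},{"dx":0,"dy":0,"dz":-65,"rx":0,"ry":0,"rz":0},{"dx":0,"dy":0,"dz":-95,"rx":0,"ry":0,"rz":0},{"dx":0,"dy":0,"dz":-125,"rx":0,"ry":0,"rz":0},{"dx":0,"dy":0,"dz":-145,"rx":0,"ry":0,"rz":0},{"dx":0,"dy":0,"dz":-150,"rx":0,"ry":0,"rz":0},{"dx":0,"dy":0,"dz":-150,"rx":0,"ry":0,"rz":0}], "claw": 0.2}}

```text
time_s: 31.58
eef_pos: [458.5, -88.1, 275.9]
tcp_rot: [-0.001, 1.0, 0.02, 0.0]
contact_force: [-0.1, 0.8, 0.1]
gripper_width: 52.5
```

>>> {"fn": "drive_tool", "kwargs": {"targets": [{"dx":0,"dy":20,"dz":0,"rx":0,"ry":0,"rz":0},{"dx":0,"dy":55,"dz":0,"rx":0,"ry":0,"rz":0},{"dx":0,"dy":90,"dz":0,"rx":0,"ry":0,"rz":0},{"dx":0,"dy":125,"dz":0,"rx":0,"ry":0,"rz":0},{"dx":0,"dy":160,"dz":0,"rx":0,"ry":0,"rz":0},{"dx":0,"dy":195,"dz":0,"rx":0,"ry":0,"rz":0},{"dx":0,"dy":230,"dz":0,"rx":0,"ry":0,"rz":0},{"dx":0,"dy":255,"dz":0,"rx":0,"ry":0,"rz":0},{"dx":0,"dy":260,"dz":0,"rx":0,"ry":0,"rz":0},{"dx":0,"dy":260,"dz":0,"rx":0,"ry":0,"rz":0}]}}

```text
time_s: 32.42
eef_pos: [468.0, -348.7, 272.7]
tcp_rot: [-0.002, 1.0, 0.019, -0.001]
contact_force: [-0.1, 0.1, -0.1]
gripper_width: 52.4
```

```bash
python3 - <<'E'
from h import *
plan(456,-86.8,250,0.04)
out=[]
for n in ("side","top"):
    im=read_camera(n); cv2.imwrite(f"pics/{n}11.png",im[:,:,::-1])
    a=im[110:200,225:320,::-1] if n=="side" else im[140:230,275:345,::-1]
    a=np.clip((a.astype(float)-20)*2.0,0,255).astype(np.uint8)
    cv2.imwrite(f"pics/{n}11y.png",cv2.resize(a,None,fx=6.5,fy=6.5,interpolation=cv2.INTER_CUBIC))
E
```

```text
d [  -1.9 -262.    24. ] r [-0.28  0.15 -0.1 ] | tcp [ 468.  -348.7  272.7] F [-0.08  0.05 -0.07] M [ 0.056 -0.038 -0.025] w 52.4 t 32.42
```

View pics/side11y.png

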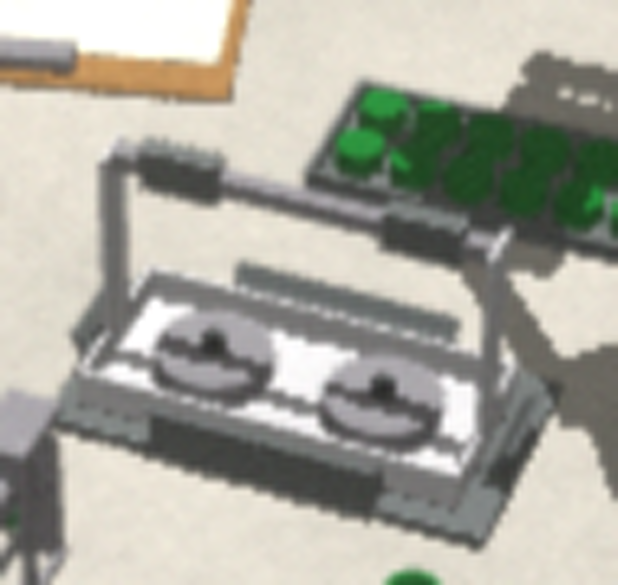

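View pics/top11y.png

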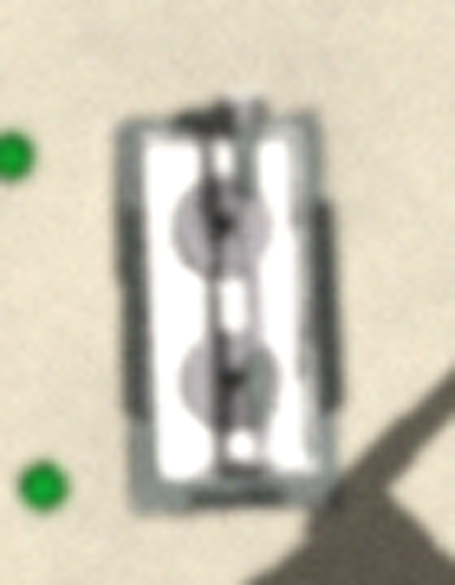

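View pics/top11.png

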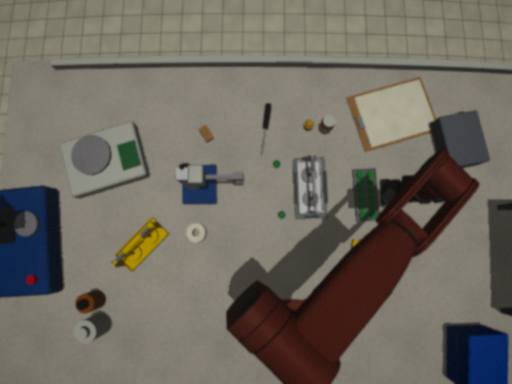

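```bash
python3 - <<'E'
from h import *
np.set_printoptions(precision=1,suppress=True)
S=lambda x,y:(225+(x+.5)/6.5-.5,110+(y+.5)/6.5-.5)
T=lambda x,y:(275+(x+.5)/6.5-.5,140+(y+.5)/6.5-.5)
print("far strap",tri(S(120,145),T(243,103)))
print("near strap",tri(S(500,238),T(248,447)))
print("side tray corners z30"); q=[plane("side",S(*p),30) for p in [(80,375),(152,273),(512,360),(440,480)]]; print(np.array(q),np.mean(q,0))
print("rest side",[plane("side",S(*p),8) for p in [(555,388),(480,548)]])
def carr(cx,cy,yaw,z,pts):
    c,s=np.cos(yaw),np.sin(yaw); return [[cx+c*a-s*b,cy+s*a+c*b,z+h] for a,b,h in pts]
pts=[(100,45,22),(100,-45,22),(-100,-45,22),(-100,45,22),(98,0,130),(-98,0,130)]
P=carr(523,-84.5,.04,8,pts)
print((proj("side",P)-[225,110]+.5)*6.5-.5); print((proj("top",P)-[275,140]+.5)*6.5-.5)
E
```

```text
far strap (array([619.2, -79.4, 140.1]), np.float64(1.6846888785515837))
near strap (array([428.5, -80.5, 147.8]), np.float64(9.331912166204832))
side tray corners z30
[[ 619.7  -32.2   30. ]
 [ 621.6 -117.9   30. ]
 [ 430.1 -132.6   30. ]
 [ 429.8  -37.2   30. ]] [525.3 -80.   30. ]
rest side [array([ 410.6, -145.7,    8. ]), array([402.5, -23.5,   8. ])]
[[ 80.5 370.1]
 [153.  262.8]
 [522.4 361.8]
 [461.4 476.9]
 [116.2 146. ]
 [501.9 245.4]]
[[144.5 139. ]
 [298.9 134.2]
 [316.6 477.8]
 [159.9 483.3]
 [245.2 102.1]
 [263.1 463.4]]
```

```bash
python3 - <<'E'
from h import *
np.set_printoptions(precision=2,suppress=True)
im=cv2.imread("pics/side11.png")
g=cv2.cvtColor(im,cv2.COLOR_BGR2GRAY)[110:200,225:320]
def cen(x0,y0,x1,y1,th):
    s=g[int(y0/6.5):int(y1/6.5),int(x0/6.5):int(x1/6.5)]; m=(s<th).astype(np.uint8)
    n,l,st,c=cv2.connectedComponentsWithStats(m); k=1+np.argmax(st[1:,4]); return c[k]+[225+int(x0/6.5),110+int(y0/6.5)],st[k]
for th in (60,65,70): print(th,cen(132,140,228,208,th),cen(375,200,472,268,th))
c,s=np.cos(.04),np.sin(.04)
for tilt in (-.02,0,.02):
    P=[[523.5+c*a,-84.5+s*a,133-tilt*a] for a in (62,-62)]
    p=proj("side",P); print(tilt,p,p[1]-p[0])
E
```

```text
60 (array([252.45, 136.95]), array([ 2,  3, 12,  7, 44], dtype=int32)) (array([289.85, 146.59]), array([ 2,  4, 12,  7, 54], dtype=int32))
65 (array([252.34, 136.84]), array([ 1,  3, 13,  7, 56], dtype=int32)) (array([289.75, 146.45]), array([ 1,  3, 14,  8, 65], dtype=int32))
70 (array([252.27, 136.81]), array([ 0,  3, 15,  7, 64], dtype=int32)) (array([289.52, 146.38]), array([ 0,  3, 15,  8, 71], dtype=int32))
-0.02 [[252.9  135.68]
 [290.32 145.99]] [37.42 10.31]
0 [[252.9  136.  ]
 [290.33 145.67]] [37.44  9.68]
0.02 [[252.9  136.31]
 [290.35 145.36]] [37.45  9.04]
```

Grip centroids: Δ(37.4, 9.6) px against (37.4, 9.7) predicted for level. The carrier is level, down, and inside the fence, and the robot is clear. Handing in.

```bash
python3 - <<'E'
from rig import *
print(close_job())
E
```

```text
the job is handed in; nothing more can be done
None
```

The carrier came off the hook, went into the fenced rest and was released; I handed the job in at about 32.5 s. `close_job` gave no verdict.

- **Taking it off the hook:** I gripped the near grip and lifted while pressing lightly on the lip, with at most 3.3 N measured. The lip cleared about 17 mm above the saddle. I then lifted 1 mm more and drew the bar out with no measurable resistance.
- **Setting it down:** The carrier met the rest floor at about 4–5 N. I checked it was flat, relaxed the grip in stages from 60 to 3 N, opened, and backed away.

**Last checks:**
- **Level:** In the side view the slope between the two grips matches a level bar to about 0.1 px, well inside the 0.04 rad limit.
- **Height:** The grips sit about 0.8 px lower than predicted, so the carrier is not propped up.
- **Position:** Both views show it inside the fence on all sides, and it did not shift when released.
- **Robot and bystanders:** Forces on the tool were about zero and it was clear of everything. The other objects looked unmoved in the last top picture, though I did not measure them.

**Disagreements:**
- **Cameras on x:** Before lowering, the side camera put the carrier's centre about 3 mm off the rest's in x, while the top camera put it at about 0. I shifted 1 mm; the side view afterwards still suggests about 2.5 mm, inside the 10 mm limit.
- **Near strap:** A rough two-view point on the near strap was poor, missing by 9 mm, so I did not use it.

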